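# Empty a sample pan for scanning and gauge the thickest piece

### The arm

A 7-joint arm with a two-finger parallel gripper is mounted at the origin on the work surface. World frame = base frame: x ahead of the robot, y to its left, z up, the work surface at z = 0. Lengths are in m, angles in rad, forces in N, time in s.
With the tool pointing down it reaches from about 0.425 to 0.875 m from the base axis. Payload 4.7 kg.
Tool frame: the origin (TCP) lies midway between the tips of the shut fingers; the grasp point (between the pads) lies 19 mm behind it; z points along the fingers, y is the direction in which the jaws open and shut (so a half turn about z gives the same grasp; the last joint's range is limited). The gripper opens to 87 mm and grips with 3 to 60 N. Pads are 19 mm wide; open, the fingers measure 117 mm over their backs; the gripper's body (75 mm by 190 mm) begins 51 mm behind the grasp point.
Start: joints at [-1.177, 0.321, -0.07, 1.45, 0.023, 1.371, -0.057], TCP at [0.241, 0.604, 0.197] pointing down, gripper open.
Joint ranges: [-2.86, 2.86], [-0.3, 2.09], [-1.38, 1.24], [0.06, 2.45], [-1.56, 4.7], [0.09, 2.05], [-2.69, 2.69]. Speed limits (rad/s): [2.57, 2.57, 3.14, 3.14, 3.14, 3.14, 3.14].

### API

Orientations are given as a rotation vector (axis times angle).
In Python, from bench import get_state, eyes, job gives the robot as it stands. The module is installed in compiled form; this text tells all that it offers.
- The arm moves only by the shell command python3 -m jog 'ROWS' [FORCE]. ROWS is JSON, a list that holds one entry, the list of rows, each a list of 5 numbers: the opening, from 0 (shut) to 1 (fully open), then the shift along the tool's x, y, z in units of 40 mm (1.0 is 40 mm), then the turn about the tool's z in units of 5 degrees (1.0 is 5 degrees). In form: [[[jaw, dx, dy, dz, turn], ...]]. A call has 1 to 10 rows; each row shifts and turns the commanded pose from where the row before left it, along the tool's axes as they then stand; what a row does not reach is not made up. A row lasts 1/8 s, in which the tool goes at most 62.5 mm and 10.7 degrees, less where a joint would pass 70% of its speed; a pose out of reach is approached as far as the arm can. A call is refused whole if a number of a shift passes 1 or a number of a turn 1, either way. A call with a gripper value outside its range is refused whole. The fingers move at their own pace and stop on an object; FORCE is the grip in N (left out, the last holds). Time passes only in rows, so rows that do not move let the fingers close. It gives the time, the measured TCP pose, the force and the opening at its end, in the units of the state.
- get_state(): the state, without advancing time (a new reading comes with each control period).
- eyes.get_image(name): name is "side" or "top"; returns (picture, depth): 420x560x3 uint8, red, green, blue; 420x560 float32, m along the optical axis (not along the pixel's ray), 0 where there is no reading.
- eyes.camera_params(name): a dict with "camera_matrix" (3x3 intrinsics, pixels), "k1" (the pictures are not rectified: a ray, as slopes to the right and down, at radius r is drawn at 1 + k1 r^2 times it, then the intrinsics apply), "pose" (4x4, takes a point from camera to world coordinates). Camera axes: x right, y down, z forward; pixel columns grow to the right and rows downward; lengths in m; the calibration is good to about 2 mm. A picture is of the moment at which its call begins. camera_params takes no time and is no camera call.
- job.close_job(): hands the job in, once; it reports no verdict.
The state is a dict: "time": time; "joint_positions": joint angles; "qd": joint speeds; "joint_torque": joint torques, N m; "position": TCP position; "tool_rot": TCP orientation; "ft_force": force on the tool from outside, world axes, zero at the start; "torque": the same for the moment, N m; "grip_width": opening from 0.0 (shut) to 1.0 (fully open).
Only numpy, scipy, OpenCV 4.12 (cv2) and the standard library are available. Lean on these libraries where they do the work, as an engineer would, in place of code of your own. Each camera call takes 0.05 s, during which the arm holds its last target. There are 200 camera calls.

### The job

Get the rubble sample ready for the line scanner: tip everything out of the hooded pan into the shallow grey tray on the belt, then, still holding the empty pan over the tray, shake it briskly back and forth three or four times to feel that nothing is left in it (tip it again if something is), and stand it upright in the middle of the rubber mat. Then stand the bridge gauge in the tray astride the thickest piece, all its feet on the tray floor and its sprung foot resting on that piece, so that it reads the piece's height, and stand the gauge back squarely on its steel plate. Finish with every piece lying flat on the floor of the tray, none on another, and leave the other things on the bench where they are.

Things in the scene. Friction and masses are not known exactly. Their poses are not given: they have to be found in the camera images.
- pan_center (a point): centre of the hooded sample pan, an aluminium box 184 mm long (x) x 132 wide (y) x 62 high, walls 3 mm, z up; the point is 31 mm above its underside. The end at -x is open (the mouth), the other closed; a roof covers all but the first 37 mm. Weighs 0.30 kg empty; starts on the bench with 2 to 4 rubble pieces loose in it, which slide out when the mouth is tipped 40 to 50 degrees down
- pan_handle (a point): middle of the pan's handle, a flat black rubber-covered bar over the roof along the pan's x: 106 mm long, 16 thick (y), 32 deep (z). The point is 95 mm above the underside, 16 mm from the pan's centre towards the mouth, 33 mm above the roof, 17 mm below the bar's top; grip it firmly, flat on its sides, or the pan swings in the grasp when tipped; posts carry the bar 32 mm before and 46 mm behind the point. Axes as the pan's
- pan_mouth (a point): middle of the lower edge of the pan's mouth (92 mm from the pan's centre towards -x, 3 mm above the underside). Axes as the pan's
- kerb_center (a point): centre of the thickest rubble piece, grey concrete, 72 mm long (x) x 54 mm wide (y) x 36 mm thick (z), 0.24 kg; both ends are worn round, the long sides (faces across y) are flat over the middle 36 mm. Always in the pan at the start
- brick_center (a point): centre of a brick piece, 66 x 44 x 22 mm (x, y, z), 0.12 kg, shaped like the first; may be absent
- tile_center (a point): centre of a glazed tile piece, 70 x 46 x 14 mm (x, y, z), 0.09 kg; may be absent
- stone_center (a point): centre of a sandstone piece, 64 x 42 x 19 mm (x, y, z), 0.11 kg; may be absent
- tray_floor (a point): centre of the floor of the grey plastic scan tray, fixed on the belt near its loading end: 200 mm (its x) x 300 mm (its y) outside, rim 5 mm thick and 19 mm high above the floor. z up. The belt lies 55 mm above the bench, the tray floor 58 mm; the conveyor's frame is no higher than 58 mm
- mat_top (a point): centre of the top of the black rubber mat on the bench, 230 x 170 mm (its x, y), 4 mm thick, fixed
- gauge_grip (a point): middle of the grip (grey readout head) of the bridge height gauge, 108 mm above its soles. Head 46 mm (x) x 24 (y), 76 to 140 mm above the soles, held across y; below it a crossbar 116 mm (x) x 28 (y), 62 to 76 mm above the soles; legs at its ends with feet 14 mm (x) x 60 (y) centred at x = -51 and +51 mm, 88 mm clear between. 0.48 kg. z up
- gauge_foot (a joint): reading of the gauge: how far its round sprung foot (22 mm diameter, on the gauge's centre line) stands above the soles, in m, 0 to 0.055; a light spring (0.5 N at 0, 1.4 N at 0.036) pushes it down to 0
- plate_top (a point): centre of the top of the gauge's steel setting plate on the bench, 150 x 90 mm (x, y), 6 mm thick, fixed; the gauge starts standing on it, x along x
- jar: closed glass jar, 68 mm diameter, 100 mm tall, origin under its centre; a bystander, to be left alone
- brush: hand brush 190 mm long lying on the bench; a bystander, to be left alone
- bracket: aluminium corner bracket 45 mm, origin under its base; a bystander, to be left alone
- tape: roll of tape lying flat, 84 mm diameter, 22 mm high; a bystander, to be left alone
- whiteref: white reference tile 90 x 60 x 12 mm; a bystander, to be left alone
- torch: black pocket torch, 130 mm long, 28 mm diameter, lying; a bystander, to be left alone
- dish: steel dish 100 mm diameter, 20 mm high; a bystander, to be left alone

How it is judged:
On the way, in this order (a step that is already met when the one before it is completed fails the run):
1. every piece is out of the pan and the pan is held still over the tray (distance between each of kerb_center, brick_center, tile_center, stone_center and pan_center above 0.105 m and height (world z) of pan_center above 0.12 m and horizontal distance between pan_center and tray_floor below 0.2 m and linear speed of pan below 0.07 m/s and angular speed of pan below 0.7 rad/s), for 0.2 s.
2. the emptied pan is moved briskly over the tray (first stroke of the shake) (distance between each of kerb_center, brick_center, tile_center, stone_center and pan_center above 0.105 m and height (world z) of pan_center above 0.12 m and horizontal distance between pan_center and tray_floor below 0.2 m and (linear speed of pan above 0.14 m/s or angular speed of pan above 1.6 rad/s)).
3. it comes to rest or reverses (all of step 1).
4. second stroke (all of step 2).
5. it comes to rest or reverses again (all of step 3).
6. third stroke (all of step 4).
7. it comes to rest or reverses once more (all of step 5).
8. fourth stroke (all of step 6).
9. the gauge stands in the tray astride the thickest piece with its sprung foot on it, reading its height (contact force between gauge and kerb above 0.3 N and value of joint gauge_foot between 0.032 and 0.0385 m and contact force between gauge and tray above 0.5 N and angle between gauge's own z axis and vertical below 0.08 rad and linear speed of gauge below 0.02 m/s), for 0.3 s.
At the end, for the whole second after the job is handed in: Every piece lies flat on the tray floor (centre at most 5 mm above its flat-lying height), the pan stands upright on the mat within 50 mm of its middle, the gauge stands on its plate within 25 mm of its middle and square to 0.25 rad, its foot down; gauge and lesser pieces at rest (x of kerb_center in the frame of tray_floor between -0.095 and 0.095 m and y of kerb_center in the frame of tray_floor between -0.145 and 0.145 m and z of kerb_center in the frame of tray_floor between 0 and 0.023 m and x of brick_center in the frame of tray_floor between -0.095 and 0.095 m and y of brick_center in the frame of tray_floor between -0.145 and 0.145 m and z of brick_center in the frame of tray_floor between 0 and 0.016 m and linear speed of each of brick, tile, stone, gauge below 0.02 m/s and x of tile_center in the frame of tray_floor between -0.095 and 0.095 m and y of tile_center in the frame of tray_floor between -0.145 and 0.145 m and z of tile_center in the frame of tray_floor between 0 and 0.012 m and x of stone_center in the frame of tray_floor between -0.095 and 0.095 m and y of stone_center in the frame of tray_floor between -0.145 and 0.145 m and z of stone_center in the frame of tray_floor between 0 and 0.0145 m and horizontal distance between pan_center and mat_top below 0.05 m and angle between pan's own z axis and vertical below 0.1 rad and height (world z) of pan_center below 0.05 m and horizontal distance between gauge_grip and plate_top below 0.025 m and angle between gauge's own z axis and vertical below 0.06 rad and angle between the x axis of gauge and the x axis of plate, either way round below 0.25 rad and height (world z) of gauge_grip between 0.105 and 0.125 m and value of joint gauge_foot below 0.004 m); the robot touches nothing.
It fails at once if a bystander is knocked more than 30 mm out of its place (distance of any of jar, brush, bracket, tape, whiteref, torch, dish from where it was at the start of the episode above 0.03 m).
It fails at once if a piece falls on the floor (height (world z) of any of kerb_center, brick_center, tile_center, stone_center below -0.1 m).
Of brick, tile, stone only 1 to 3 are there at a start; the rules pass over those that are not, and their reading is None.
At some moment in a run one of pan, kerb may be knocked a few centimetres aside while the robot is not near it.
It also fails if it takes over 210 s, if anything falls off the work surface, if the arm or the gripper's body presses on something with over 40 N, if the wrist force passes 120 N, or if a joint passes its speed limit or range.

## Working session

There is one attempt and no reset: what is moved stays moved. The work goes in short steps, Python scripts to look and compute and a shell command to move; the robot and the scene stay as the last step left them, time stands still between calls to the robot, and variables do not carry over. Pictures are saved under pics/ and viewed, about 12 in all and at most 16, crops included, and the job is handed in when it is done.

```bash
mkdir -p pics
cat > h.py <<'E'
import numpy as np, cv2
from bench import get_state, eyes, job
def cam(n):
    p=eyes.camera_params(n); return np.array(p["camera_matrix"]),float(p["k1"]),np.array(p["pose"])
def snap(n,f=None):
    im,d=eyes.get_image(n)
    if f: cv2.imwrite('pics/'+f,im[:,:,::-1])
    return im,d
def ray(n,uv):
    K,k1,T=cam(n); uv=np.atleast_2d(np.array(uv,float))
    x=cv2.undistortPoints(uv[:,None],K,np.array([k1,0,0,0,0.]))[:,0]
    return T[:3,3], np.c_[x,np.ones(len(x))]@T[:3,:3].T
def onplane(n,uv,z):
    o,d=ray(n,uv); return o+d*((z-o[2])/d[:,2])[:,None]
def cloud(n,d):
    v,u=np.mgrid[:420,:560]; o,r=ray(n,np.c_[u.ravel(),v.ravel()])
    P=(o+r*d.reshape(-1,1)).reshape(420,560,3); P[d<=0]=np.nan
    return P
def proj(n,P):
    K,k1,T=cam(n); q=(np.atleast_2d(P)-T[:3,3])@T[:3,:3]; s=q[:,:2]/q[:,2:]
    s*=1+k1*(s**2).sum(1,keepdims=True); return s*[K[0,0],K[1,1]]+[K[0,2],K[1,2]]
E
python3 - <<'E'
from h import *
for n in("top","side"):
    im,d=snap(n,n+'0.png'); print(n,*[np.round(a,3) for a in cam(n)]); np.savez(n+'0.npz',im=im,d=d)
s=get_state()
for k in s: print(k,np.round(s[k],3))
E
```

```text
top [[445.404   0.    279.686]
 [  0.    445.404 208.068]
 [  0.      0.      1.   ]] -0.082 [[-1.000e-03 -9.830e-01  1.850e-01  3.980e-01]
 [-1.000e+00  6.000e-03  2.400e-02 -9.700e-02]
 [-2.400e-02 -1.850e-01 -9.820e-01  1.047e+00]
 [ 0.000e+00  0.000e+00  0.000e+00  1.000e+00]]
side [[518.212   0.    279.896]
 [  0.    518.212 211.69 ]
 [  0.      0.      1.   ]] 0.013 [[ 0.697 -0.542  0.47  -0.131]
 [-0.717 -0.54   0.441 -0.764]
 [ 0.015 -0.644 -0.764  1.233]
 [ 0.     0.     0.     1.   ]]
time 0.1
joint_positions [-1.177  0.322 -0.07   1.452  0.023  1.371 -0.057]
qd [-0.    -0.002 -0.001 -0.001  0.     0.    -0.   ]
joint_torque [-0.0000e+00 -4.9257e+01 -4.0600e-01 -3.1340e+01 -6.4000e-02  4.0000e-02
  0.0000e+00]
position [0.241 0.603 0.196]
tool_rot [-5.930e-01 -3.085e+00  3.000e-03]
ft_force [ 0.529 -0.518  0.169]
torque [ 0.003 -0.048  0.019]
grip_width 1.002
```

View pics/top0.png

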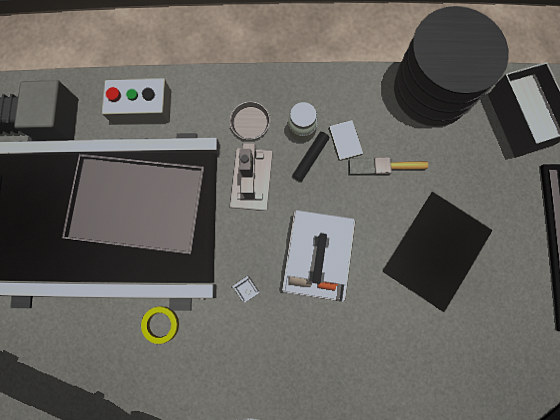

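View pics/side0.png

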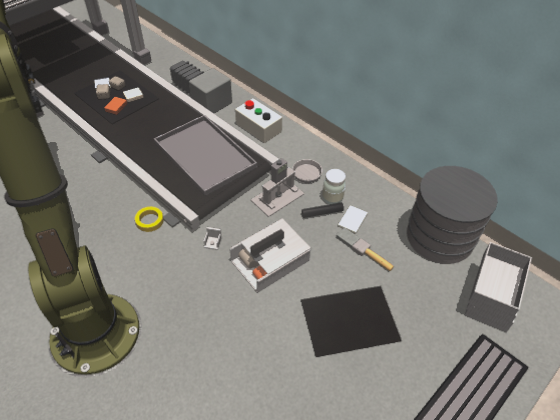

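Run:
```python
from h import *
D=np.load('top0.npz'); im=D['im']; P=cloud('top',D['d']); g=im.astype(int)
def box(name,m,z=None):
    m=cv2.morphologyEx(m.astype(np.uint8),cv2.MORPH_OPEN,np.ones((3,3)))
    c=max(cv2.findContours(m,cv2.RETR_EXTERNAL,cv2.CHAIN_APPROX_NONE)[0],key=cv2.contourArea)
    mm=np.zeros(m.shape,np.uint8); cv2.drawContours(mm,[c],-1,1,-1)
    zz=np.nanmedian(P[(mm>0)&(m>0)][:,2]); z=zz if z is None else z
    w=onplane('top',c[:,0].astype(float),z)[:,:2]
    r=cv2.minAreaRect((w*1000).astype(np.float32)); print(name,'zmed',round(zz,4),'c mm',np.round(r[0],1),'size',np.round(r[1],1),'ang',round(r[2],1))
V,U=np.mgrid[:420,:560]
def win(a,b,c,d): return (U>a)&(U<c)&(V>b)&(V<d)
s=g.sum(2); z=P[:,:,2]
box('roof',win(275,200,365,310)&(z>.05)&(z<.072))
box('handle',win(290,220,345,300)&(z>.095))
box('mat',win(370,180,500,320)&(s<120),.004)
box('plate',win(225,140,275,215)&(z<.03)&(s>330),.006)
box('gaugetop',win(225,130,275,215)&(z>.1))
box('gaugebar',win(225,130,275,215)&(z>.05)&(z<.1))
# tray floor: mid-grey inside belt
box('tray',win(40,145,210,262)&(s>250)&(s<480)&(z<.09),.077)
for n,u,v in(("jar",303,117),("torch",310,157),("tape",160,325),("brkt",246,289),("dish",249,121)): print(n,np.round(P[v,u],3), np.round(onplane('top',[u,v],.02)[0],3))
# around roof z profile
for u,v in((320,225),(292,250),(350,250),(320,240),(320,262),(320,285),(297,283),(327,287)): print(u,v,np.round(P[v,u],3),im[v,u])
```

```text
roof zmed 0.0613 c mm [ 479.8 -159. ] size [139.  179.2] ang 81.1
handle zmed 0.1112 c mm [ 467.9 -157. ] size [ 16.6 103.2] ang 81.0
mat zmed 0.0033 c mm [ 491.7 -442.2] size [168.8 229. ] ang 55.8
plate zmed 0.0034 c mm [671.5   1.2] size [183.3 118.3] ang 0.1
gaugetop zmed 0.1446 c mm [667.6  -2.8] size [57.5 27.6] ang 0.6
gaugebar zmed 0.0813 c mm [ 6.319e+02 -4.000e-01] size [44. 27.] ang 0.6
tray zmed 0.0577 c mm [595.2 252.7] size [285.2 196.7] ang 83.5
jar [ 0.785 -0.127  0.1  ] [ 0.818 -0.129  0.02 ]
torch [ 0.714 -0.145  0.025] [ 0.716 -0.145  0.02 ]
tape [ 0.321  0.208 -0.003] [0.322 0.201 0.02 ]
brkt [0.404 0.006 0.011] [0.404 0.005 0.02 ]
dish [0.815 0.005 0.004] [0.809 0.003 0.02 ]
320 225 [ 0.545 -0.163  0.059] [172 178 187]
292 250 [ 0.489 -0.1    0.062] [172 178 187]
350 250 [ 0.489 -0.229  0.059] [179 184 180]
320 240 [ 0.505 -0.159  0.111] [49 48 49]
320 262 [ 0.459 -0.158  0.113] [47 48 49]
320 285 [ 0.413 -0.163  0.024] [168  81  54]
297 283 [ 0.417 -0.111  0.034] [110 101  90]
327 287 [ 0.408 -0.179  0.023] [153  74  50]
```

Run:
```python
from h import *
a=cv2.imread('pics/top0.png')[130:310,220:370]; b=cv2.imread('pics/side0.png')[140:295,190:350]
cv2.imwrite('pics/crop0.png',np.hstack([cv2.resize(a,(400,480),interpolation=cv2.INTER_CUBIC),cv2.resize(b,(400,480),interpolation=cv2.INTER_CUBIC)]))
```

```text
(no output)
```

View pics/crop0.png

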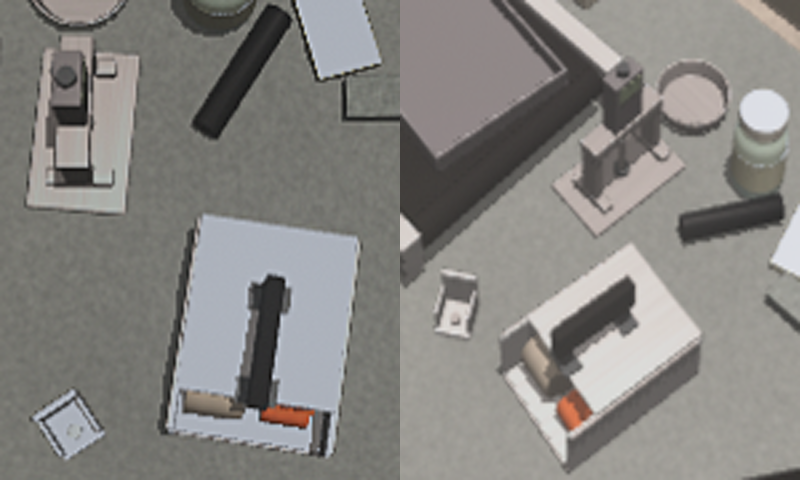

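```bash
cat >> h.py <<'E'
from scipy.spatial.transform import Rotation as Ro
def pose():
    s=get_state(); R=Ro.from_rotvec(s["tool_rot"]).as_matrix(); return np.array(s["position"]),R,s
def to(p,yaw=None):
    """print turn units (tool y to yaw deg), then shift units in tool axes after that turn"""
    t,R,s=pose(); y0=np.degrees(np.arctan2(R[1,1],R[0,1])); tu=0
    if yaw is not None:
        dy=(yaw-y0+180)%360-180; tu=-dy/5; R=R@Ro.from_euler('z',-dy,degrees=True).as_matrix()
    u=R.T@(np.array(p)-t)/.04
    print('t%.2f'%s["time"],'at',np.round(t,3),'yaw',round(y0,1),'tilt',round(np.degrees(np.arccos(-R[2,2])),1),'turn',round(tu,2),'shift',np.round(u,2),'grip',round(s["grip_width"],3),'F',np.round(s["ft_force"],1),'j7',round(s["joint_positions"][6],2))
E
python3 - <<'E'
from h import *
to([.45,.3,.24],81); to([.45,.3,.24])
E
```

```text
t0.10 at [0.241 0.603 0.196] yaw 68.2 tilt 0.1 turn -2.55 shift [-6.35 -6.67 -1.08] grip 1.002 F [ 0.5 -0.5  0.2] j7 -0.06
t0.10 at [0.241 0.603 0.196] yaw 68.2 tilt 0.1 turn 0 shift [-7.67 -5.1  -1.08] grip 1.002 F [ 0.5 -0.5  0.2] j7 -0.06
```

```bash
python3 -m jog '[[[1,0,0,-0.36,-0.85],[1,0,0,-0.36,-0.85],[1,0,0,-0.36,-0.85],[1,-0.91,-0.95,0,0],[1,-0.91,-0.95,0,0],[1,-0.91,-0.95,0,0],[1,-0.91,-0.95,0,0],[1,-0.91,-0.95,0,0],[1,-0.91,-0.95,0,0],[1,-0.91,-0.95,0,0]]]' 15; python3 -c "
from h import *
to([.5105,-.164,.18],81)"
```

```text
time: 1.35
position: [0.4516, 0.2994, 0.2402]
tool_rot: [-0.247, -3.132, 0.0]
ft_force: [0.2, 0.8, -0.1]
grip_width: 0.999
t1.35 at [0.452 0.299 0.24 ] yaw 81.0 tilt 0.0 turn -0.0 shift [ -3.27 -11.21   1.51] grip 0.999 F [ 0.2  0.8 -0.1] j7 0.79
```

```bash
python3 -m jog '[[[1,-0.27,-0.95,0,0],[1,-0.27,-0.95,0,0],[1,-0.27,-0.95,0,0],[1,-0.27,-0.95,0,0],[1,-0.27,-0.95,0,0],[1,-0.27,-0.95,0,0],[1,-0.27,-0.95,0,0],[1,-0.27,-0.95,0,0],[1,-0.27,-0.95,0,0],[1,-0.27,-0.95,0,0]]]'
python3 - <<'E'
from h import *
to([.5105,-.164,.18],81)
im,d=snap('top'); P=cloud('top',d); z=P[:,:,2]; V,U=np.mgrid[:420,:560]
m=((U>270)&(U<370)&(V>200)&(V<310)&(z>.1)&(z<.118)).astype(np.uint8)
c=max(cv2.findContours(m,cv2.RETR_EXTERNAL,cv2.CHAIN_APPROX_NONE)[0],key=cv2.contourArea)
print(cv2.minAreaRect((onplane('top',c[:,0].astype(float),.112)[:,:2]*1000).astype(np.float32)))
E
```

```text
time: 2.6
position: [0.4979, -0.0924, 0.2403]
tool_rot: [-0.247, -3.132, -0.0]
ft_force: [0.3, 0.2, 0.5]
grip_width: 0.994
t2.60 at [ 0.498 -0.092  0.24 ] yaw 81.0 tilt 0.0 turn -0.0 shift [-0.59 -1.72  1.51] grip 0.994 F [0.3 0.2 0.5] j7 1.54
((430.22308349609375, -158.3263702392578), (1.7594321966171265, 20.73809051513672), 80.91670227050781)
```

```bash
python3 -m jog '[[[1,-0.3,-0.86,0,0],[1,-0.29,-0.86,0,0],[1,0,0,1,0],[1,0,0,1,0],[1,0,0,0.6,0]]]'
python3 - <<'E'
from h import *
to([.5105,-.164,.083],81)
im,d=snap('side','side1.png'); im2,d=snap('top')
a=im[140:300,160:373]; b=im2[160:320,240:400]
cv2.imwrite('pics/c1.png',np.hstack([cv2.resize(a,(520,390)),cv2.resize(b,(280,390))])[:,:,::-1])
E
```

```text
time: 3.28
position: [0.5093, -0.1623, 0.1341]
tool_rot: [-0.247, -3.129, -0.001]
ft_force: [-0.1, -0.8, -0.1]
grip_width: 0.998
t3.27 at [ 0.509 -0.162  0.134] yaw 81.0 tilt 0.2 turn -0.01 shift [-0.04 -0.04  1.28] grip 0.998 F [-0.1 -0.8 -0.1] j7 1.74
```

View pics/c1.png

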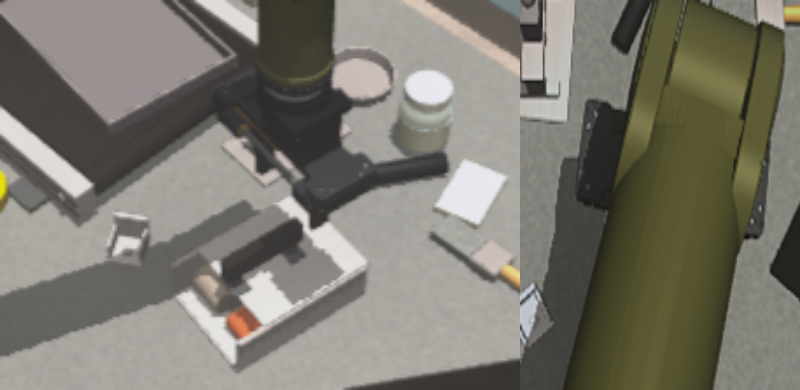

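```bash
python3 -m jog '[[[1,-0.04,-0.04,0.7,0],[1,0,0,0.58,0],[1,0,0,0,0],[0,0,0,0,0],[0,0,0,0,0],[0,0,0,0,0],[0,0,0,0,0],[0,0,0,0,0]]]' 20
python3 - <<'E'
from h import *
to([.5105,-.164,.083],81)
E
```

```text
time: 4.38
position: [0.5121, -0.1646, 0.0855]
tool_rot: [0.247, 3.132, 0.0]
ft_force: [0.4, -0.1, 0.5]
grip_width: 0.52
t4.38 at [ 0.512 -0.165  0.085] yaw 81.0 tilt 0.0 turn -0.0 shift [0.04 0.01 0.06] grip 0.52 F [ 0.4 -0.1  0.5] j7 1.78
```

```bash
python3 -m jog '[[[0,0,0,0,0],[0,0,0,0,0],[0,0,0,0,0],[0,0,0,0,0],[0,0,0,-0.4,0],[0,0,0,-0.4,0],[0,0,0,-0.4,0],[0,0,0,-0.4,0],[0,0,0,-0.4,0],[0,0,0,0,0]]]' 20
python3 - <<'E'
from h import *
to([.5105,-.164,.083],81)
im,d=snap('side','side2.png'); im2,d=snap('top')
a=im[140:300,160:373]; b=im2[160:320,240:400]
cv2.imwrite('pics/c2.png',np.hstack([cv2.resize(a,(520,390)),cv2.resize(b,(280,390))])[:,:,::-1])
E
```

```text
time: 5.62
position: [0.514, -0.1652, 0.1682]
tool_rot: [0.246, 3.126, -0.0]
ft_force: [-0.4, 0.5, 0.4]
grip_width: 0.003
t5.62 at [ 0.514 -0.165  0.168] yaw 81.0 tilt 0.3 turn -0.0 shift [0.1  0.01 2.13] grip 0.003 F [-0.4  0.5  0.4] j7 1.74
```

View pics/c2.png

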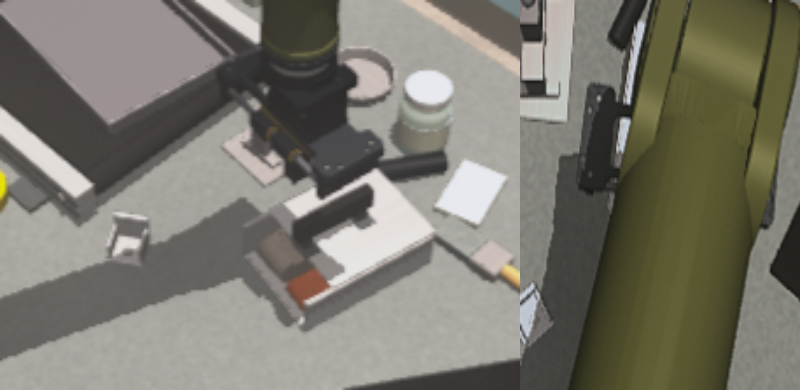

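```bash
cat >> h.py <<'E'
def handle(show=True):
    im,d=snap('side'); P=cloud('side',d); z=P[:,:,2]
    for nm,lo,hi,hz in(('roof',.052,.07,.062),('handletop',.1,.118,.112)):
        q=P[(z>lo)&(z<hi)&(P[:,:,0]>.3)&(P[:,:,0]<.62)&(P[:,:,1]<-.05)&(P[:,:,1]>-.35)][:,:2]*1000
        m=np.median(q,0); q=q[np.linalg.norm(q-m,axis=1)<130]
        r=cv2.minAreaRect(q.astype(np.float32)); print(nm,len(q),np.round(r[0],1),np.round(r[1],1),round(r[2],1),'mean',np.round(q.mean(0),1))
    return im,P
E
python3 - <<'E'
from h import *
im,P=handle()
z=P[:,:,2]; m=(z>.095)&(z<.12)&(P[:,:,0]>.35)&(P[:,:,1]<-.1)&(P[:,:,1]>-.3)&(im.sum(2)<200)
c=cv2.findContours(m.astype(np.uint8),cv2.RETR_EXTERNAL,cv2.CHAIN_APPROX_NONE)[0]
for k in c:
    if len(k)>10: r=cv2.minAreaRect((P[k[:,0,1],k[:,0,0],:2]*1000).astype(np.float32)); print(np.round(k[:,0].mean(0)),np.round(r[0],1),np.round(r[1],1),round(r[2],1))
E
```

```text
roof 1149 [ 557.3 -177.4] [142.9 157.8] 77.9 mean [ 558.2 -196.5]
handletop 234 [ 559.3 -179.3] [ 20.5 107.8] 78.2 mean [ 557.3 -180.4]
[296. 227.] [ 556.6 -181.3] [ 13.6 104.8] 77.8
```

Run:
```python
from h import *
to([.592,-.187,.15],78)
```

```text
t5.78 at [ 0.512 -0.165  0.165] yaw 81.0 tilt 0.0 turn 0.6 shift [-2.07 -0.13  0.38] grip 0.003 F [ 0.7  0.3 -0.5] j7 1.74
```

```bash
python3 -m jog '[[[1,0,0,0,0.6],[1,-0.7,-0.04,0,0],[1,-0.7,-0.04,0,0],[1,-0.67,-0.05,0,0],[1,0,0,0.2,0],[1,0,0,0.18,0],[1,0,0,0,0],[1,0,0,0,0]]]'
python3 - <<'E'
from h import *
to([.592,-.187,.083],78)
handle()
im,P=handle(); im2,d=snap('top')
a=im[140:300,160:373]; b=im2[160:320,240:400]
cv2.imwrite('pics/c3.png',np.hstack([cv2.resize(a,(520,390)),cv2.resize(b,(280,390))])[:,:,::-1])
E
```

```text
time: 6.78
position: [0.5915, -0.1868, 0.1504]
tool_rot: [0.329, 3.124, 0.001]
ft_force: [0.9, -0.2, 0.2]
grip_width: 0.832
t6.78 at [ 0.592 -0.187  0.15 ] yaw 78.0 tilt 0.0 turn -0.0 shift [-0.01 -0.    1.69] grip 0.832 F [ 0.9 -0.2  0.2] j7 1.78
roof 1210 [ 556.5 -178.8] [143.3 156.7] 77.4 mean [ 560.6 -192.9]
handletop 238 [ 559.  -179.8] [ 19.6 106.2] 77.8 mean [ 557.2 -180.6]
roof 1209 [ 556.7 -177.6] [144.5 155.1] 78.0 mean [ 560.6 -192.9]
handletop 229 [ 560.1 -179. ] [ 19.1 107.6] 79.0 mean [ 556.8 -180.1]
```

View pics/c3.png

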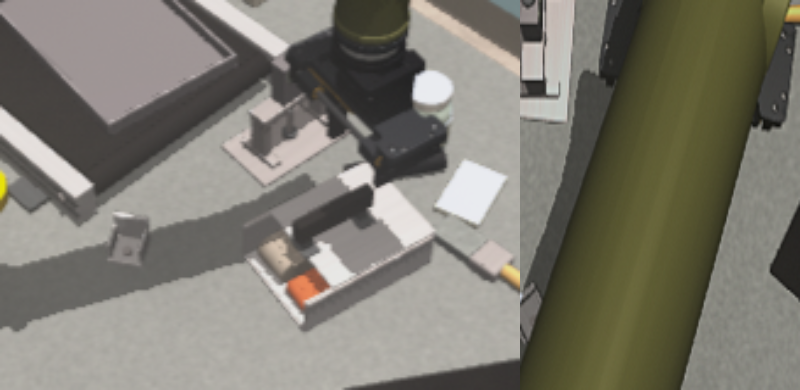

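```bash
python3 -m jog '[[[1,0,0,0.6,0],[1,0,0,0.6,0],[1,0,0,0.49,0],[1,0,0,0,0],[0,0,0,0,0],[0,0,0,0,0],[0,0,0,0,0],[0,0,0,0,0],[0,0,0,0,0],[0,0,0,0,0]]]' 30;python3 -m jog '[[[0,0,0,0,0],[0,0,0,0,0],[0,0,0,0,0]]]' 30
python3 - <<'E'
from h import *
to([.592,-.187,.083],78)
handle()
E
```

```text
time: 8.18
position: [0.5919, -0.1869, 0.0826]
tool_rot: [0.329, 3.124, 0.0]
ft_force: [-0.3, 1.7, 0.6]
grip_width: 0.402
time: 8.55
position: [0.5922, -0.1863, 0.0825]
tool_rot: [0.328, 3.124, 0.001]
ft_force: [0.5, 1.1, 0.5]
grip_width: 0.179
t8.55 at [ 0.592 -0.186  0.083] yaw 78.0 tilt 0.0 turn 0.0 shift [ 0.   -0.02 -0.01] grip 0.179 F [0.5 1.1 0.5] j7 1.8
roof 1192 [ 557.2 -178.1] [143.8 157.9] 77.0 mean [ 559.4 -193.8]
handletop 203 [ 554.1 -175.6] [32.5 94.8] 72.3 mean [ 551. -180.]
```

```bash
python3 -m jog '[[[0,0,0,-0.3,0],[0,0,0,-0.3,0],[0,0,0,-0.3,0],[0,0,0,-0.3,0],[0,0,0,-0.3,0],[0,0,0,0,0]]]' 30
python3 - <<'E'
from h import *
to([.592,-.187,.083],78)
im,P=handle(); im2,d=snap('top')
a=im[120:280,200:413]; b=im2[160:320,240:400]
cv2.imwrite('pics/c4.png',np.hstack([cv2.resize(a,(520,390)),cv2.resize(b,(280,390))])[:,:,::-1])
E
```

```text
time: 9.35
position: [0.5927, -0.1873, 0.144]
tool_rot: [0.328, 3.122, -0.0]
ft_force: [1.2, -0.3, -7.6]
grip_width: 0.173
t9.35 at [ 0.593 -0.187  0.144] yaw 78.0 tilt 0.1 turn -0.0 shift [0.02 0.   1.53] grip 0.173 F [ 1.2 -0.3 -7.6] j7 1.78
roof 256 [ 564.9 -181. ] [138.2 137. ] 78.5 mean [ 528.  -196.9]
handletop 670 [ 563.4 -179.9] [142.8 141.2] 79.1 mean [ 548.  -193.7]
```

View pics/c4.png

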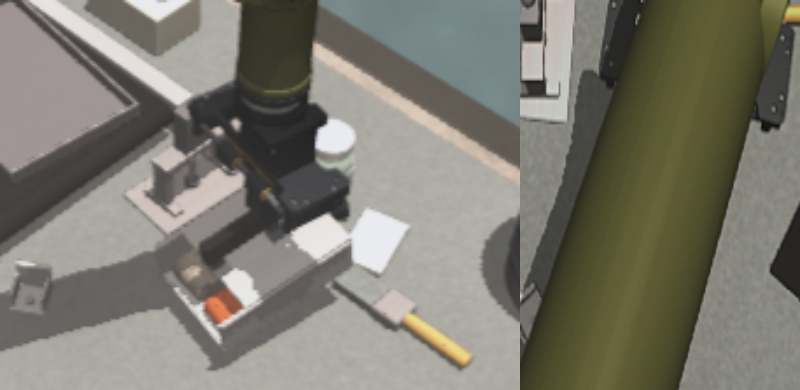

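```bash
python3 -m jog '[[[0,0,0,-0.9,0],[0,0,0,-0.9,0],[0,0,0,-0.9,0],[0,0,0,-0.9,0],[0,0,0,-0.8,0],[0,0,0,0,1],[0,0,0,0,1],[0,0,0,0,1],[0,0,0,0,1],[0,0,0,0,1]]]' 40; python3 -m jog '[[[0,0,0,0,1],[0,0,0,0,1],[0,0,0,0,1],[0,0,0,0,1],[0,0,0,0,1],[0,0,0,0,1],[0,0,0,0,1],[0,0,0,0,1],[0,0,0,0,1],[0,0,0,0,1]]]'; python3 -m jog '[[[0,0,0,0,1],[0,0,0,0,0.9],[0,0,0,0,0]]]';python3 - <<'E'
from h import *
to([.584,.154,.28],-6.5)
E
```

```text
time: 10.7
position: [0.5915, -0.1869, 0.3176]
tool_rot: [-1.001, -2.976, 0.0]
ft_force: [-0.2, -0.6, -8.5]
grip_width: 0.168
time: 11.95
position: [0.5915, -0.1868, 0.3176]
tool_rot: [-2.165, -2.275, 0.002]
ft_force: [-0.6, -0.7, -7.2]
grip_width: 0.173
time: 12.32
position: [0.5916, -0.1868, 0.3178]
tool_rot: [-2.342, -2.092, 0.002]
ft_force: [0.1, 0.3, -7.4]
grip_width: 0.169
t12.32 at [ 0.592 -0.187  0.318] yaw -6.5 tilt 0.1 turn 0.01 shift [ 8.44 -1.15  0.94] grip 0.169 F [ 0.1  0.3 -7.4] j7 0.32
```

```bash
python3 -m jog '[[[0,0.84,-0.11,0,0],[0,0.84,-0.11,0,0],[0,0.84,-0.12,0,0],[0,0.84,-0.12,0,0],[0,0.84,-0.12,0,0],[0,0.84,-0.11,0,0],[0,0.84,-0.11,0,0],[0,0.84,-0.11,0,0],[0,0.85,-0.12,0,0],[0,0.85,-0.12,0.5,0]]]';python3 - <<'E'
from h import *
to([.584,.154,.185],-6.5)
im,d=snap('side'); im2,d2=snap('top'); np.savez('s5.npz',im=im,d=d)
cv2.imwrite('pics/c5.png',np.hstack([cv2.resize(im[20:240,100:340],(425,390)),cv2.resize(im2[120:340,30:250],(375,375*390//375))])[:,:,::-1])
E
```

```text
time: 13.58
position: [0.5852, 0.1539, 0.2996]
tool_rot: [2.342, 2.093, 0.004]
ft_force: [1.5, 0.7, -8.3]
grip_width: 0.172
t13.57 at [0.585 0.154 0.3  ] yaw -6.4 tilt 0.2 turn 0.01 shift [-0.   -0.04  2.87] grip 0.172 F [ 1.5  0.7 -8.3] j7 -0.3
```

View pics/c5.png

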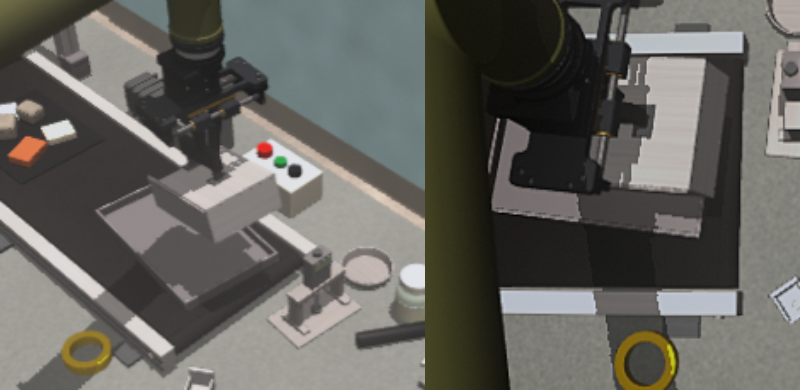

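```bash
cat >> h.py <<'E'
def tilt():
    t,R,s=pose(); o=t-.019*R[:,2]
    im,d=snap('top'); P=cloud('top',d); q=(P-o)@R   # tool axes; tool x = mouth dir, z down
    m=(im.sum(2)>330)&(abs(q[:,:,1])<.06)&(q[:,:,0]<-.01)&(q[:,:,0]>-.14)&(q[:,:,2]>-.05)&(q[:,:,2]<.06)
    x=q[m]; 
    if len(x)<60: print('few',len(x)); return
    for _ in range(6):
        c,*_r=np.linalg.lstsq(np.c_[x[:,0],x[:,1],np.ones(len(x))],x[:,2],rcond=None)
        r=x[:,2]-np.c_[x[:,0],x[:,1],np.ones(len(x))]@c; x=x[abs(r)<max(.004,1.5*r.std())]
    print('tilt deg (mouth down +)',round(np.degrees(np.arctan(c[0])),1),'roof z below grip',round(c[2]*np.cos(np.arctan(c[0])),4),'n',len(x),'rms',round(r.std(),4))
E
python3 -c "
from h import *
tilt()"
python3 -m jog '[[[0,0,0,0.7,0],[0,0,0,0.7,0],[0,0,0,0.7,0],[0,0,0,0,0]]]'
python3 -m jog '[[[0,0,0,0,0],[0,0,0,0,0],[0,0,0,0,0],[0,0,0,0,0]]]' 14
python3 -c "
from h import *
tilt();to([.584,.154,.185],-6.5)"
```

```text
tilt deg (mouth down +) 11.8 roof z below grip 0.0409 n 2038 rms 0.0012
time: 14.22
position: [0.5825, 0.1513, 0.2123]
tool_rot: [-2.343, -2.09, 0.009]
ft_force: [-1.6, -1.1, -7.2]
grip_width: 0.166
time: 14.72
position: [0.5846, 0.1528, 0.2151]
tool_rot: [2.344, 2.092, 0.001]
ft_force: [0.9, -0.2, -6.9]
grip_width: 0.18
tilt deg (mouth down +) 25.9 roof z below grip 0.0431 n 1670 rms 0.0013
t14.78 at [0.585 0.153 0.215] yaw -6.5 tilt 0.0 turn -0.0 shift [ 0.02 -0.02  0.75] grip 0.174 F [-0.   0.  -7.5] j7 -0.29
```

```bash
python3 -m jog '[[[0,0,0,0.4,0],[0,0,0,0.4,0],[0,0,0,0.15,0],[0,0,0,0,0],[0,0.3,0,-0.05,0],[0,0.3,0,-0.05,0],[0,0.3,0,-0.05,0],[0,0,0,0,0]]]' 14
python3 -c "
from h import *
tilt();to([.584,.154,.185],-6.5)"
```

```text
time: 15.78
position: [0.5903, 0.189, 0.1866]
tool_rot: [2.342, 2.091, 0.007]
ft_force: [-3.5, -4.1, 12.7]
grip_width: 0.174
tilt deg (mouth down +) 23.6 roof z below grip 0.0358 n 1393 rms 0.0062
t15.82 at [0.59  0.188 0.186] yaw -6.5 tilt 0.3 turn -0.0 shift [-0.87 -0.06  0.04] grip 0.18 F [-4.2 -3.2 13.2] j7 -0.32
```

Run:
```python
from h import *
im,d=snap('side'); im2,d2=snap('top')
cv2.imwrite('pics/c6.png',np.hstack([cv2.resize(im[50:210,120:300],(450,400)),cv2.resize(im2[120:340,30:250],(350,400))])[:,:,::-1])
```

```text
(no output)
```

View pics/c6.png

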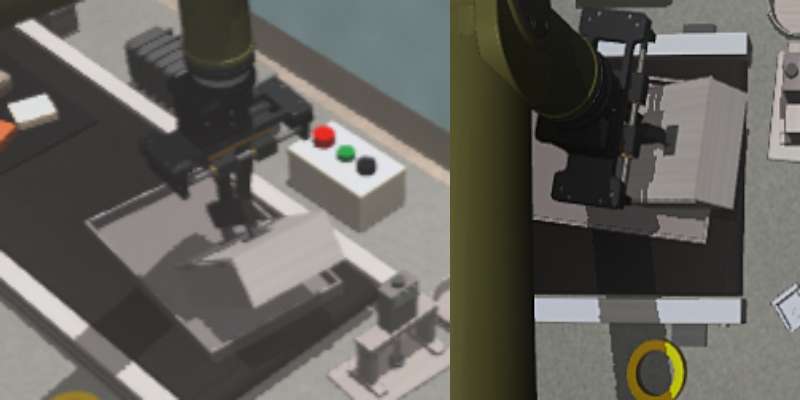

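```bash
sed -i 's/(q\[:,:,0\]>-.14)&(q\[:,:,2\]>-.05)/(q[:,:,0]>-.065)\&(q[:,:,2]>-.12)/' h.py
python3 -c "
from h import *
tilt()"
python3 -m jog '[[[0,0,0,-0.15,0],[0,0.3,0,-0.1,0],[0,0.3,0,-0.1,0],[0,0.2,0,-0.05,0],[0,0,0,0,0]]]' 14
python3 -c "
from h import *
tilt();to([.584,.154,.185],-6.5)"
```

```text
tilt deg (mouth down +) 37.8 roof z below grip 0.044 n 884 rms 0.0011
time: 16.6
position: [0.592, 0.2222, 0.1985]
tool_rot: [-2.341, -2.094, -0.0]
ft_force: [-0.9, -0.6, -4.6]
grip_width: 0.18
tilt deg (mouth down +) 37.4 roof z below grip 0.0437 n 870 rms 0.0011
t16.65 at [0.592 0.221 0.198] yaw -6.4 tilt 0.0 turn 0.01 shift [-1.69 -0.01  0.33] grip 0.178 F [ 0.  -0.9 -5.3] j7 -0.36
```

```bash
python3 -m jog '[[[0,0,0,-0.4,0],[0,-0.6,0,0,0],[0,-0.6,0,0,0],[0,0,0,0.5,0],[0,0,0,0,0]]]' 50
python3 -c "
from h import *
tilt();to([.584,.154,.185],-6.5)"
python3 -m jog '[[[0,0,0,0.3,0],[0,0.25,0,0.05,0],[0,0.3,0,0.0,0],[0,0.3,0,0,0],[0,0.3,0,-0.05,0],[0,0,0,0,0]]]' 14
python3 -c "
from h import *
tilt();to([.584,.154,.185],-6.5)"
```

```text
time: 17.27
position: [0.5851, 0.1715, 0.1925]
tool_rot: [-2.344, -2.088, 0.005]
ft_force: [-1.1, -0.2, -4.8]
grip_width: 0.16
tilt deg (mouth down +) 37.1 roof z below grip 0.0442 n 927 rms 0.0012
t17.32 at [0.586 0.173 0.193] yaw -6.5 tilt 0.1 turn -0.0 shift [-0.47  0.02  0.21] grip 0.164 F [-0.1  0.2 -4.5] j7 -0.31
time: 18.08
position: [0.5937, 0.2206, 0.1841]
tool_rot: [2.34, 2.094, 0.007]
ft_force: [3.1, -0.5, 5.9]
grip_width: 0.175
tilt deg (mouth down +) 52.9 roof z below grip 0.0457 n 602 rms 0.0009
t18.12 at [0.594 0.22  0.184] yaw -6.4 tilt 0.3 turn 0.02 shift [-1.66 -0.06 -0.02] grip 0.181 F [ 3.5 -0.2  6.7] j7 -0.36
```

```bash
python3 -m jog '[[[0,0,0,0,0],[0,0,0,0,0],[0,-0.2,0,-0.4,0],[0,-0.2,0,-0.5,0],[0,-0.2,0,-0.5,0],[0,-0.2,0,-0.5,0],[0,0,0,0,0],[0,0,0,0,0]]]' 55
python3 - <<'E'
from h import *
tilt();to([.584,.154,.185],-6.5)
im,d=snap('side'); im2,d2=snap('top')
cv2.imwrite('pics/c7.png',np.hstack([cv2.resize(im[50:210,120:300],(450,400)),cv2.resize(im2[120:340,30:250],(350,400))])[:,:,::-1])
E
```

```text
time: 19.12
position: [0.5879, 0.1872, 0.2582]
tool_rot: [-2.343, -2.092, 0.0]
ft_force: [-0.6, 0.4, -3.0]
grip_width: 0.166
tilt deg (mouth down +) 47.4 roof z below grip 0.0449 n 856 rms 0.0009
t19.18 at [0.588 0.187 0.258] yaw -6.5 tilt 0.1 turn 0.01 shift [-0.84  0.01  1.82] grip 0.165 F [ 0.3  0.8 -3.6] j7 -0.34
```

View pics/c7.png

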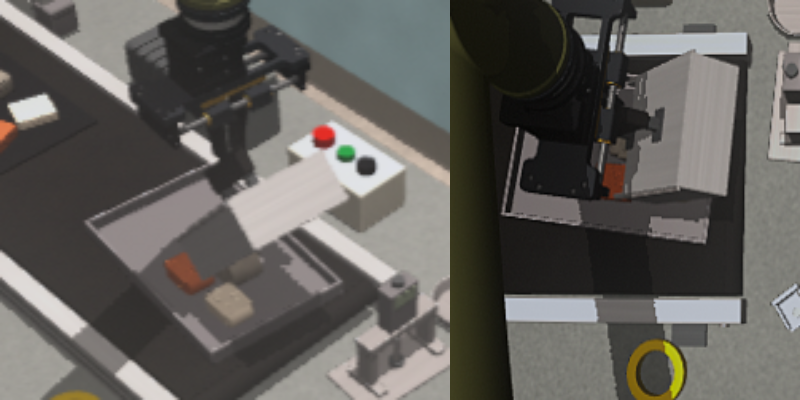

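```bash
python3 -m jog '[[[0,0,0,0,0],[0,0,0,0,0],[0,0,0.9,0,0],[0,0,0.9,0,0],[0,0,0,0,0],[0,0,0,0,0],[0,0,0,0,0],[0,0,0,0,0],[0,0,0,0,0],[0,0,0,0,0]]]' 60;python3 -m jog '[[[0,0,-0.9,0,0],[0,0,-0.9,0,0],[0,0,0,0,0],[0,0,0,0,0],[0,0,0,0,0],[0,0,0,0,0],[0,0,0,0,0],[0,0,0,0,0]]]' 60;python3 -m jog '[[[0,0,0.9,0,0],[0,0,0.9,0,0],[0,0,0,0,0],[0,0,0,0,0],[0,0,0,0,0],[0,0,0,0,0],[0,0,0,0,0],[0,0,0,0,0]]]' 60;python3 -m jog '[[[0,0,-0.9,0,0],[0,0,-0.9,0,0],[0,0,0,0,0],[0,0,0,0,0],[0,0,0,0,0],[0,0,0,0,0],[0,0,0,0,0],[0,0,0,0,0]]]' 60;python3 -m jog '[[[0,0,0.9,0,0],[0,0,0.9,0,0],[0,0,0,0,0],[0,0,0,0,0],[0,0,0,0,0],[0,0,0,0,0],[0,0,0,0,0],[0,0,0,0,0]]]' 60
python3 - <<'E'
from h import *
tilt();to([.588,.1,.36])
E
```

```text
time: 20.52
position: [0.6597, 0.1787, 0.2588]
tool_rot: [-2.344, -2.092, -0.001]
ft_force: [-0.2, 0.0, -3.7]
grip_width: 0.162
time: 21.52
position: [0.5884, 0.1865, 0.2584]
tool_rot: [2.344, 2.091, -0.0]
ft_force: [0.0, -0.6, -3.0]
grip_width: 0.161
time: 22.52
position: [0.6597, 0.1787, 0.2588]
tool_rot: [-2.344, -2.092, -0.001]
ft_force: [-0.2, -1.0, -3.4]
grip_width: 0.163
time: 23.52
position: [0.5884, 0.1865, 0.2585]
tool_rot: [2.344, 2.091, -0.0]
ft_force: [0.9, 0.2, -3.2]
grip_width: 0.163
time: 24.52
position: [0.6596, 0.1787, 0.2588]
tool_rot: [-2.344, -2.092, -0.001]
ft_force: [-0.1, 0.6, -3.3]
grip_width: 0.161
tilt deg (mouth down +) 47.8 roof z below grip 0.0449 n 811 rms 0.0009
t24.57 at [0.66  0.179 0.259] yaw -6.5 tilt 0.0 turn 0 shift [-2.16 -1.56 -2.53] grip 0.165 F [ 0.1 -0.2 -3.5] j7 -0.23
```

```bash
python3 -m jog '[[[0,0,0,-0.5,-0.9],[0,0,0,-0.6,-0.9],[0,0,0,-0.6,-0.9],[0,0,0,0,-0.9],[0,0,0,0,-0.9],[0,0,0,0,-0.9],[0,0,0,0,-0.9],[0,0,0,0,-0.9],[0,0,0,0,-0.9],[0,0,0,0,-0.9]]]' 60;python3 -m jog '[[[0,0,0,0,-0.9],[0,0,0,0,-0.9],[0,0,0,0,-0.9],[0,0,0,0,-0.8],[0,0,0,0,0]]]' 60
python3 - <<'E'
from h import *
to([.470,-.428,.31],56)
E
```

```text
time: 25.82
position: [0.6597, 0.1783, 0.3265]
tool_rot: [-1.362, -2.831, 0.0]
ft_force: [0.1, 0.3, -3.2]
grip_width: 0.163
time: 26.45
position: [0.6597, 0.1784, 0.3265]
tool_rot: [-0.92, -3.004, 0.0]
ft_force: [-0.4, -0.0, -3.0]
grip_width: 0.163
t26.45 at [0.66  0.178 0.326] yaw 55.9 tilt 0.0 turn -0.01 shift [ -4.55 -15.22   0.41] grip 0.163 F [-0.4 -0.  -3. ] j7 0.8
```

```bash
python3 -m jog '[[[0,-0.28,-0.95,0,0],[0,-0.28,-0.95,0,0],[0,-0.28,-0.95,0,0],[0,-0.28,-0.95,0,0],[0,-0.28,-0.95,0,0],[0,-0.28,-0.95,0,0],[0,-0.28,-0.95,0,0],[0,-0.28,-0.95,0,0],[0,-0.28,-0.95,0,0],[0,-0.28,-0.95,0,0]]]';python3 -m jog '[[[0,-0.29,-0.95,0.07,0],[0,-0.29,-0.95,0.07,0],[0,-0.29,-0.95,0.07,0],[0,-0.29,-0.95,0.07,0],[0,-0.29,-0.95,0.07,0],[0,-0.29,-0.95,0.07,0],[0,0,0,1,0],[0,0,0,1,0],[0,0,0,0,0]]]'
python3 - <<'E'
from h import *
to([.470,-.428,.18],56)
E
python3 -m jog '[[[0,0,0,0,0],[0,0,0,0,0],[0,0,0,0,0],[0,0,0,0,0],[0,0,0,0,0]]]' 7
python3 - <<'E'
from h import *
tilt();to([.470,-.428,.126],56)
im,d=snap('side'); im2,d2=snap('top'); np.savez('t8.npz',im=im2,d=d2)
cv2.imwrite('pics/c8.png',np.hstack([cv2.resize(im[200:400,250:450],(400,400)),cv2.resize(im2[140:340,340:540],(400,400))])[:,:,::-1])
E
```

```text
time: 27.7
position: [0.5393, -0.2005, 0.3268]
tool_rot: [0.921, 3.003, 0.001]
ft_force: [0.7, -0.5, -3.5]
grip_width: 0.166
time: 28.82
position: [0.4687, -0.425, 0.2266]
tool_rot: [-0.918, -2.998, -0.004]
ft_force: [0.0, 0.3, -1.8]
grip_width: 0.16
t28.82 at [ 0.469 -0.425  0.227] yaw 55.9 tilt 0.4 turn -0.01 shift [-0.08 -0.04  1.16] grip 0.16 F [ 0.   0.3 -1.8] j7 1.87
time: 29.45
position: [0.4705, -0.4272, 0.23]
tool_rot: [0.918, 3.003, -0.0]
ft_force: [1.1, -0.3, -3.1]
grip_width: 0.183
tilt deg (mouth down +) -3.2 roof z below grip 0.0432 n 134 rms 0.0013
t29.50 at [ 0.47  -0.427  0.23 ] yaw 56.0 tilt 0.0 turn -0.0 shift [-0.   -0.02  2.6 ] grip 0.179 F [-0.6 -0.3 -3.9] j7 1.87
```

View pics/c8.png

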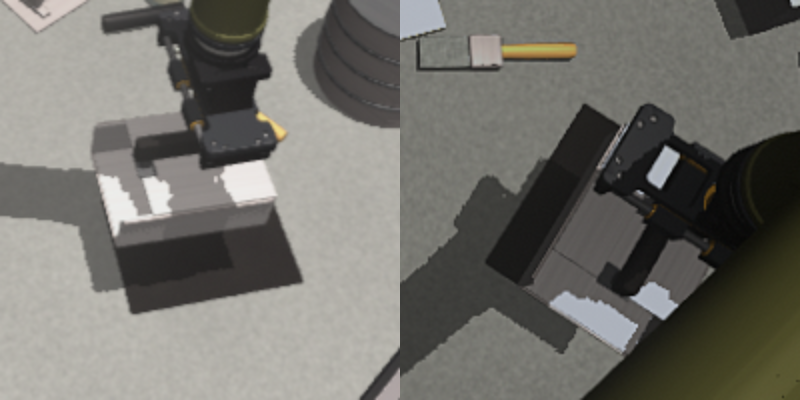

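Run:
```python
from h import *
D=np.load('t8.npz'); t,R,s=pose(); o=t-.019*R[:,2]; q=(cloud('top',D['d'])-o)@R
for n,(yl,yh) in (('a',(-.06,-.03)),('b',(.03,.06))):
    m=(q[:,:,1]>yl)&(q[:,:,1]<yh)&(q[:,:,0]>-.06)&(q[:,:,0]<.09)&(q[:,:,2]>.0)&(q[:,:,2]<.09)
    x=q[m]
    for lo in np.arange(-.06,.09,.02):
        k=(x[:,0]>lo)&(x[:,0]<lo+.02)
        if k.sum()>3: print(n,round(lo,2),k.sum(),round(np.median(x[k,2]),4))
```

```text
a -0.02 36 0.0428
a 0.0 160 0.0421
a 0.02 167 0.0409
a 0.04 165 0.0403
a 0.06 88 0.0397
b -0.02 37 0.0428
b 0.0 153 0.0424
b 0.02 168 0.0415
b 0.04 169 0.0407
b 0.06 102 0.0403
```

```bash
python3 -c "
from h import *
to([.514,-.457,.092],56)"
```

```text
t29.60 at [ 0.47  -0.427  0.23 ] yaw 56.0 tilt 0.0 turn -0.0 shift [-1.32 -0.01  3.44] grip 0.181 F [-0.3 -0.4 -3.5] j7 1.87
```

```bash
python3 -m jog '[[[0,0,0,0,0],[0,-0.44,0,0,0],[0,-0.44,0,0,0],[0,-0.44,0,0,0],[0,0,0,0.7,0],[0,0,0,0.7,0],[0,0,0,0.7,0],[0,0,0,0.7,0],[0,0,0,0.35,0],[0,0,0,0.15,0]]]' 20; python3 -m jog '[[[0,0,0,0.14,0],[0,0,0,0,0]]]' 7;  python3 -m jog '[[[0.35,0,0,0,0],[0.5,0,0,0,0],[0.8,0,0,0,0],[0.8,0,0,0,0],[0.8,0,0,0,0],[0.8,0,0,-0.8,0],[0.8,0,0,-0.8,0],[0.8,0,0,-0.8,0],[0.8,0,0,-0.9,0],[0.8,0,0,0,0]]]' 7; python3 -c "
from h import *
to([.514,-.457,.092],56)"
```

```text
time: 30.85
position: [0.514, -0.4564, 0.0971]
tool_rot: [-0.918, -3.004, -0.0]
ft_force: [0.3, -0.3, -2.3]
grip_width: 0.174
time: 31.1
position: [0.5142, -0.4568, 0.0926]
tool_rot: [0.919, 3.004, -0.0]
ft_force: [0.5, 0.4, -2.6]
grip_width: 0.18
time: 32.35
position: [0.5149, -0.4583, 0.2277]
tool_rot: [0.917, 2.999, -0.004]
ft_force: [0.6, -0.6, -0.2]
grip_width: 0.798
t32.35 at [ 0.515 -0.458  0.228] yaw 56.0 tilt 0.3 turn -0.0 shift [0.06 0.02 3.39] grip 0.798 F [ 0.6 -0.6 -0.2] j7 1.9
```

Pan set down. Now look at pan and tray from both cameras with the arm clear of the tray.

```bash
cat > look.py <<'E'
from h import *
import sys
im,d=snap('top'); P=cloud('top',d); z=P[:,:,2]; np.savez('cur.npz',im=im,d=d)
hsv=cv2.cvtColor(im,cv2.COLOR_RGB2HSV)
X,Y=P[:,:,0],P[:,:,1]
c0=np.array([.595,.253]); a=np.radians(-6.5); tx=np.array([np.cos(a),np.sin(a)]); ty=np.array([-tx[1],tx[0]])
lx=(X-c0[0])*tx[0]+(Y-c0[1])*tx[1]; ly=(X-c0[0])*ty[0]+(Y-c0[1])*ty[1]
m=((z>.066)&(abs(lx)<.089)&(abs(ly)<.138)).astype(np.uint8)
m=cv2.morphologyEx(m,cv2.MORPH_OPEN,np.ones((3,3)))
n,lab,st,_=cv2.connectedComponentsWithStats(m)
for i in range(1,n):
    if st[i,4]<60: continue
    k=lab==i; zt=np.percentile(z[k],[10,50,95]); q=P[k&(z>zt[1]-.006)]
    r=cv2.minAreaRect((q[:,:2]*1000).astype(np.float32))
    print('px',st[i],'z10/50/95',np.round(zt,4),'rgb',im[k].mean(0).round(),'c',np.round(r[0],1),'sz',np.round(r[1],1),'ang',round(r[2],1),'local',np.round([lx[k].mean(),ly[k].mean()],3))
# pan on mat
k=(z>.055)&(z<.075)&(X>.35)&(X<.65)&(Y<-.3)&(Y>-.6)&(im.sum(2)>300)
if k.sum()>100:
    q=P[k]; r=cv2.minAreaRect((q[:,:2]*1000).astype(np.float32)); print('pan roof',k.sum(),np.round(r[0],1),np.round(r[1],1),round(r[2],1),'z',np.round(np.percentile(q[:,2],[5,50,95]),4))
side,_=snap('side')
cv2.imwrite('pics/'+sys.argv[1],np.hstack([cv2.resize(side[90:240,130:300],(400,353)),cv2.resize(im[140:265,55:215],(400,353))])[:,:,::-1])
E
python3 look.py c9.png
```

```text
px [131 183  33  28 733] z10/50/95 [0.0835 0.0924 0.0961] rgb [131. 118. 104.] c [607.3 225.6] sz [65.6 54.3] ang 82.1 local [ 0.014 -0.029]
px [120 210  30  20 509] z10/50/95 [0.0752 0.0792 0.0822] rgb [170.  83.  47.] c [556.6 255.1] sz [62.7 42.1] ang 85.7 local [-0.039 -0.004]
px [155 211  29  20 488] z10/50/95 [0.0729 0.0762 0.0797] rgb [171. 174. 173.] c [554.7 175.3] sz [63.6 40. ] ang 85.3 local [-0.032 -0.083]
pan roof 1645 [ 537.9 -474.2] [140.4 181.6] 57.3 z [0.0615 0.0649 0.0681]
```

View pics/c9.png

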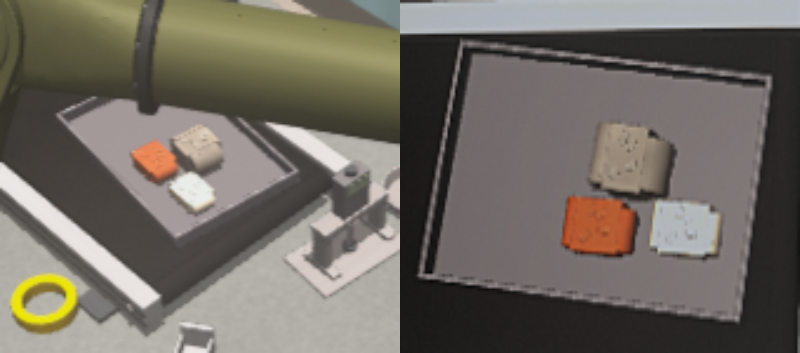

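Run:
```python
from h import *
for n in('top','side'):
    im,d=snap(n); P=cloud(n,d); z=P[:,:,2]; X,Y=P[:,:,0],P[:,:,1]; s=im.astype(int).sum(2)
    b=(X>.33)&(X<.7)&(Y<-.28)&(Y>-.62)
    for nm,k in(('roof',b&(z>.056)&(z<.074)),('handle',b&(z>.098)&(z<.122)),('inside floor',b&(z>.004)&(z<.016)&(s>250))):
        if k.sum()>20:
            q=P[k]; r=cv2.minAreaRect((q[:,:2]*1000).astype(np.float32)); print(n,nm,k.sum(),np.round(r[0],1),np.round(r[1],1),round(r[2],1),'mean',np.round(q.mean(0),3))
to([.514,-.457,.092],56)
```

```text
top roof 2596 [ 536.3 -471.9] [141.4 184.6] 55.9 mean [ 0.541 -0.466  0.065]
top handle 320 [ 515.4 -456.9] [17.5 75.7] 56.7 mean [ 0.514 -0.454  0.113]
top inside floor 1025 [ 514.7 -448.6] [335.8 368.9] 90.0 mean [ 0.502 -0.429  0.007]
side roof 2341 [ 535.2 -472.2] [143.4 188.5] 56.1 mean [ 0.542 -0.489  0.065]
side handle 353 [ 525.4 -466. ] [ 20.1 106.1] 56.3 mean [ 0.522 -0.467  0.112]
side inside floor 1072 [ 515.4 -449.8] [368.6 337. ] 0.1 mean [ 0.495 -0.44   0.007]
t32.55 at [ 0.514 -0.456  0.223] yaw 56.0 tilt 0.1 turn -0.0 shift [-0.03 -0.02  3.27] grip 0.8 F [-0.4 -0.1 -0.7] j7 1.9
```

```bash
python3 -m jog '[[[0.8,-0.2,0,0.8,0],[0.8,0,0,0.8,0],[0.8,0,0,0.8,0],[0.8,0,0,0.8,0],[0.8,0,0,0.05,0],[0.8,0,0,0,0],[0,0,0,0,0],[0,0,0,0,0],[0,0,0,0,0],[0,0,0,0,0]]]' 50;python3 -m jog '[[[0,0,0,0,0],[0,0,0,0,0],[0,0,0,0,0],[0,0,0,-0.5,0],[0,0.44,0,0,0],[0,0.44,0,0,0],[0,0.44,0,0,0],[0,0,0,0.3,0],[0,0,0,0.2,0],[0,0,0,0,0]]]' 50; python3 -m jog '[[[0.35,0,0,0,0],[0.5,0,0,0,0],[0.8,0,0,0,0],[0.8,0,0,0,0],[0.8,0,0,0,0],[0.8,0,0,-0.8,0],[0.8,0,0,-0.8,0],[0.8,0,0,-0.8,0],[0.8,0,0,-0.9,0],[0.8,0,0,0,0]]]' 7
python3 - <<'E'
from h import *
for n in('top','side'):
    im,d=snap(n); P=cloud(n,d); z=P[:,:,2]; X,Y=P[:,:,0],P[:,:,1]
    b=(X>.33)&(X<.7)&(Y<-.28)&(Y>-.62)
    for nm,k in(('roof',b&(z>.056)&(z<.074)),('handle',b&(z>.098)&(z<.122))):
        q=P[k]; r=cv2.minAreaRect((q[:,:2]*1000).astype(np.float32)); print(n,nm,k.sum(),np.round(r[0],1),np.round(r[1],1),round(r[2],1),'mean',np.round(q.mean(0),3))
to([.67,0,.25],0)
E
```

```text
time: 33.8
position: [0.5208, -0.4611, 0.0944]
tool_rot: [0.919, 3.004, 0.0]
ft_force: [0.6, -0.5, 0.1]
grip_width: 0.432
time: 35.05
position: [0.477, -0.4312, 0.0931]
tool_rot: [-0.918, -3.003, -0.0]
ft_force: [0.8, -0.1, -0.4]
grip_width: 0.005
time: 36.3
position: [0.4779, -0.4331, 0.2295]
tool_rot: [0.917, 2.999, -0.003]
ft_force: [-0.7, 0.3, 0.1]
grip_width: 0.796
top roof 2026 [ 536.5 -471.9] [141.3 184.1] 56.3 mean [ 0.545 -0.465  0.065]
top handle 101 [ 493.6 -442.1] [16.7 22.3] 58.1 mean [ 0.492 -0.44   0.112]
side roof 2327 [ 535.4 -472.6] [143.6 188.3] 55.5 mean [ 0.543 -0.49   0.065]
side handle 354 [ 524.7 -466.2] [ 18.9 106.8] 56.3 mean [ 0.522 -0.467  0.112]
t36.40 at [ 0.477 -0.431  0.226] yaw 56.0 tilt 0.0 turn 11.2 shift [10.79  4.83 -0.6 ] grip 0.795 F [-0.1  0.5  0.1] j7 1.88
```

```bash
python3 -c "
from h import *
to([.522,-.4645,.09],56)"
```

```text
t36.40 at [ 0.477 -0.431  0.226] yaw 56.0 tilt 0.0 turn -0.0 shift [-1.4  -0.05  3.4 ] grip 0.795 F [-0.1  0.5  0.1] j7 1.88
```

```bash
python3 -m jog '[[[0.6,-0.7,-0.03,0,0],[0.6,-0.7,-0.02,0,0],[0.6,0,0,0.85,0],[0.6,0,0,0.85,0],[0.6,0,0,0.85,0],[0.6,0,0,0.85,0],[0,0,0,0,0],[0,0,0,0,0],[0,0,0,0,0],[0,0,0,0,0]]]' 50;python3 -m jog '[[[0,0,0,0,0],[0,0,0,0,0],[0,0,0,0,0],[0,0,0,0,0],[0,0,0,0,0]]]'; python3 -m jog '[[[0,0,0,-0.5,0],[0,0.44,0,0,0],[0,0.44,0,0,0],[0,0.44,0,0,0],[0,0,0,0.3,0],[0,0,0,0.2,0],[0,0,0,0,0]]]' 50
```

```text
time: 37.65
position: [0.5227, -0.4651, 0.0915]
tool_rot: [0.918, 3.002, -0.001]
ft_force: [0.5, -0.4, 0.3]
grip_width: 0.231
time: 38.28
position: [0.5226, -0.4653, 0.0914]
tool_rot: [0.918, 3.002, -0.001]
ft_force: [0.2, 0.2, 5.4]
grip_width: 0.005
time: 39.15
position: [0.4789, -0.4348, 0.0911]
tool_rot: [-0.918, -3.004, -0.002]
ft_force: [-3.0, 3.3, 9.4]
grip_width: 0.002
```

Run:
```python
from h import *
ims=[]
for n in('top','side'):
    im,d=snap(n); P=cloud(n,d); z=P[:,:,2]; X,Y=P[:,:,0],P[:,:,1]
    b=(X>.33)&(X<.7)&(Y<-.28)&(Y>-.62)
    for nm,k in(('roof',b&(z>.056)&(z<.074)),('handle',b&(z>.098)&(z<.122))):
        q=P[k]; r=cv2.minAreaRect((q[:,:2]*1000).astype(np.float32)); print(n,nm,k.sum(),np.round(r[0],1),np.round(r[1],1),round(r[2],1),'mean',np.round(q.mean(0),3))
    ims.append(im)
cv2.imwrite('pics/c10.png',np.hstack([cv2.resize(ims[1][200:400,250:450],(400,400)),cv2.resize(ims[0][140:340,340:540],(400,400))])[:,:,::-1])
```

```text
top roof 1720 [ 537.5 -469.5] [136.3 185.3] 55.6 mean [ 0.581 -0.482  0.065]
top handle 154 [ 555.7 -483.2] [16.9 39.8] 55.5 mean [ 0.556 -0.482  0.114]
side roof 1744 [ 535.2 -472.3] [143.1 187.9] 56.3 mean [ 0.549 -0.506  0.065]
side handle 134 [ 517.4 -462.2] [ 19.1 122.6] 57.1 mean [ 0.549 -0.484  0.112]
```

View pics/c10.png

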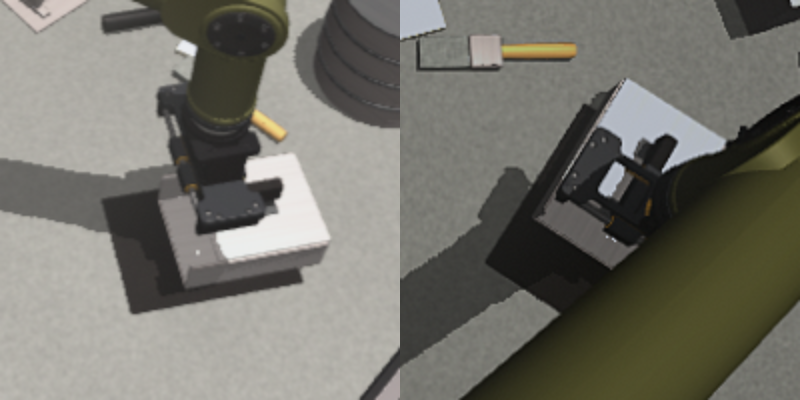

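```bash
python3 -m jog '[[[0,0,0,-0.9,0],[0.5,0,0,-0.5,0],[0.5,-0.7,0,0,0],[0.5,-0.7,0,0,0],[0.5,0,0,0,0],[0.5,0,0,0,0],[0.5,0,0,0,0]]]' 30
python3 - <<'E'
from h import *
to([.5235,-.4658,.084],56)
im,d=snap('side'); P=cloud('side',d); z=P[:,:,2]; X,Y=P[:,:,0],P[:,:,1]
b=(X>.33)&(X<.7)&(Y<-.28)&(Y>-.62)
for nm,k in(('roof',b&(z>.056)&(z<.074)),('handle',b&(z>.098)&(z<.122))):
        q=P[k]; r=cv2.minAreaRect((q[:,:2]*1000).astype(np.float32)); print(nm,k.sum(),np.round(r[0],1),np.round(r[1],1),round(r[2],1),'mean',np.round(q.mean(0),3))
E
```

```text
time: 40.12
position: [0.5241, -0.4661, 0.1462]
tool_rot: [-0.92, -3.004, -0.001]
ft_force: [-0.6, 0.4, 0.2]
grip_width: 0.486
t40.12 at [ 0.524 -0.466  0.146] yaw 56.0 tilt 0.0 turn -0.01 shift [ 0.02 -0.    1.55] grip 0.486 F [-0.6  0.4  0.2] j7 1.93
roof 1932 [ 534.7 -472. ] [142.2 187.7] 55.8 mean [ 0.529 -0.493  0.065]
handle 207 [ 506.7 -453.6] [19.1 62. ] 54.9 mean [ 0.503 -0.455  0.111]
```

```bash
python3 -m jog '[[[0.5,0,0,0.8,0],[0.5,0,0,0.75,0],[0.5,0,0,0,0],[0.5,0,0,0,0]]]' 30; for i in 1 2 3 4; do python3 -m jog '[[[0,0,0,0,0],[0,0,0,0,0]]]' 30 | tr '\n' ' '; echo; done
```

```text
time: 40.67
position: [0.5252, -0.4668, 0.0856]
tool_rot: [0.918, 3.003, -0.001]
ft_force: [0.6, 0.2, -0.8]
grip_width: 0.499
time: 40.92 position: [0.5253, -0.4668, 0.0854] tool_rot: [0.918, 3.003, -0.001] ft_force: [-0.1, -0.3, 0.1] grip_width: 0.354 
time: 41.18 position: [0.5252, -0.4661, 0.0845] tool_rot: [0.918, 3.004, 0.001] ft_force: [-0.6, 0.4, 1.5] grip_width: 0.179 
time: 41.42 position: [0.5252, -0.4661, 0.0845] tool_rot: [0.918, 3.004, 0.001] ft_force: [0.2, 0.9, 2.6] grip_width: 0.18 
time: 41.68 position: [0.5252, -0.4661, 0.0845] tool_rot: [0.918, 3.004, 0.001] ft_force: [-0.0, 3.0, 4.1] grip_width: 0.179
```

```bash
python3 -m jog '[[[0,0,0,-0.35,0],[0,0,0,-0.15,0],[0,0.44,0,0,0],[0,0.44,0,0,0],[0,0.44,0,0,0],[0,0,0,0.25,0],[0,0,0,0.18,0],[0,0,0,0,0]]]' 30; python3 -c "
from h import *
to([.5,-.45,.09],56)"
```

```text
time: 42.68
position: [0.4812, -0.4365, 0.0857]
tool_rot: [-0.918, -3.003, -0.0]
ft_force: [0.2, 0.2, -2.4]
grip_width: 0.179
t42.67 at [ 0.481 -0.437  0.086] yaw 56.0 tilt 0.1 turn 0.0 shift [-0.58 -0.02 -0.11] grip 0.179 F [ 0.2  0.2 -2.4] j7 1.95
```

```bash
python3 -m jog '[[[0,0,0,0.08,0],[0.3,0,0,0,0],[0.45,0,0,0,0],[0.6,0,0,0,0],[0.6,0,0,0,0],[0.6,0,0,-0.8,0],[0.6,0,0,-0.8,0],[0.6,0,0,-0.8,0],[0.6,0,0,-0.9,0],[0.6,0,0,0,0]]]' 20
python3 - <<'E'
from h import *
for n in('top','side'):
    im,d=snap(n); P=cloud(n,d); z=P[:,:,2]; X,Y=P[:,:,0],P[:,:,1]
    b=(X>.33)&(X<.7)&(Y<-.28)&(Y>-.62)
    for nm,k in(('roof',b&(z>.056)&(z<.074)),('handle',b&(z>.098)&(z<.122))):
        q=P[k]; r=cv2.minAreaRect((q[:,:2]*1000).astype(np.float32)); print(n,nm,k.sum(),np.round(r[0],1),np.round(r[1],1),round(r[2],1),'mean',np.round(q.mean(0),3))
to([.67,0,.3],0)
E
```

```text
time: 43.92
position: [0.4821, -0.4384, 0.2191]
tool_rot: [0.917, 2.999, -0.003]
ft_force: [0.6, -0.5, -0.3]
grip_width: 0.601
top roof 2608 [ 492.1 -443.4] [140.4 184.6] 56.0 mean [ 0.495 -0.436  0.065]
top handle 363 [ 475.5 -432.4] [18.5 88.7] 56.3 mean [ 0.472 -0.428  0.113]
side roof 2301 [ 490.5 -444.4] [142.4 187.3] 56.4 mean [ 0.496 -0.463  0.065]
side handle 361 [ 480.5 -438.6] [ 18.9 106.3] 55.5 mean [ 0.478 -0.439  0.112]
t44.02 at [ 0.481 -0.437  0.216] yaw 56.0 tilt 0.0 turn 11.2 shift [10.92  4.72 -2.11] grip 0.598 F [-0.7 -0.1 -0.4] j7 1.9
```

Run:
```python
from h import *
for n in('top','side'):
    im,d=snap(n); P=cloud(n,d); z=P[:,:,2]; X,Y=P[:,:,0],P[:,:,1]; s=im.astype(int).sum(2)
    b=(X>.57)&(X<.77)&(Y<.065)&(Y>-.08)
    for nm,k in(('head',b&(z>.115)&(z<.15)),('bar',b&(z>.07)&(z<.09)),('bars',b&(z>.06)),('plate',b&(z>.0)&(z<.014)&(s>400))):
        m=cv2.morphologyEx(k.astype(np.uint8),cv2.MORPH_OPEN,np.ones((2,2)))
        N,lab,st,_=cv2.connectedComponentsWithStats(m,connectivity=8)
        if N<2: continue
        k=m>0 if nm=='plate' else lab==1+np.argmax(st[1:,4])
        if nm=='plate':
            uv=np.argwhere(k)[:,::-1].astype(float); q=onplane(n,uv,.006)[:,:2]
        else: q=P[k][:,:2]
        r=cv2.minAreaRect((q*1000).astype(np.float32)); print(n,nm,k.sum(),np.round(r[0],1),np.round(r[1],1),round(r[2],1),'mean',np.round(P[k].mean(0),3),'z95',np.round(np.percentile(P[k][:,2],[50,95]),3))
```

```text
top head 260 [680.   -2.4] [61.3 23.1] 1.8 mean [nan nan nan] z95 [nan nan]
top bar 223 [642.5  -1.5] [26.4 55. ] 87.4 mean [ 0.633 -0.002  0.074] z95 [0.081 0.084]
top bars 721 [683.2  -9.9] [ 22.5 140.3] 80.3 mean [nan nan nan] z95 [nan nan]
top plate 1227 [666.2  -4.8] [ 88.  148.7] 84.9 mean [nan nan nan] z95 [nan nan]
side head 168 [728.2  23.8] [178.7  36.1] 26.8 mean [ 0.671 -0.007  0.127] z95 [0.133 0.147]
side bar 236 [699.7   5.1] [177.4  48.4] 1.7 mean [ 0.668 -0.006  0.071] z95 [0.078 0.085]
side bars 551 [714.   12.4] [209.   64.3] 21.2 mean [ 0.669 -0.006  0.095] z95 [0.085 0.147]
side plate 616 [664.1 -15.1] [138.  194.9] 88.2 mean [ 0.651 -0.024  0.004] z95 [0.005 0.011]
```

```bash
python3 -m jog '[[[1,0,0,-0.2,1],[1,0,0,-0.3,1],[1,0,0,-0.3,1],[1,0,0,0,1],[1,0,0,0,1],[1,0,0,0,1],[1,0,0,0,1],[1,0,0,0,1],[1,0,0,0,1],[1,0,0,0,1]]]' 30; python3 -m jog '[[[1,0,0,0,1],[1,0,0,0,1],[1,0,0,0,0.8],[1,0,0,0,0]]]';  python3 -c "
from h import *
to([.606,.219,.25],-8)"
```

```text
time: 45.38
position: [0.4807, -0.4362, 0.2463]
tool_rot: [-2.104, -2.33, 0.0]
ft_force: [0.4, -0.2, 0.4]
grip_width: 1.0
time: 45.88
position: [0.4808, -0.4363, 0.2464]
tool_rot: [-2.369, -2.06, 0.001]
ft_force: [-0.5, -0.2, -0.1]
grip_width: 0.999
t45.88 at [ 0.481 -0.436  0.246] yaw -8.0 tilt 0.1 turn 0.01 shift [16.66  0.82 -0.08] grip 0.999 F [-0.5 -0.2 -0.1] j7 0.86
```

```bash
python3 -m jog '[[[1,0.95,0.05,0,0],[1,0.95,0.05,0,0],[1,0.95,0.05,0,0],[1,0.95,0.05,0,0],[1,0.95,0.05,0,0],[1,0.95,0.05,0,0],[1,0.95,0.05,0,0],[1,0.95,0.05,0,0],[1,0.95,0.05,0,0],[1,0.95,0.05,0,0]]]'; python3 -c "
from h import *
to([.606,.219,.25],-8)"; python3 look.py x1.png
```

```text
time: 47.12
position: [0.5536, -0.0619, 0.2473]
tool_rot: [-2.369, -2.063, 0.0]
ft_force: [0.7, 0.1, -0.9]
grip_width: 0.997
t47.12 at [ 0.554 -0.062  0.247] yaw -7.9 tilt 0.0 turn 0.02 shift [ 7.14  0.32 -0.06] grip 0.997 F [ 0.7  0.1 -0.9] j7 0.06
px [131 183  33  28 737] z10/50/95 [0.0833 0.0924 0.0959] rgb [130. 117. 103.] c [607.2 225.5] sz [64.8 54.5] ang 82.0 local [ 0.014 -0.029]
px [120 210  30  20 512] z10/50/95 [0.0754 0.0792 0.0824] rgb [169.  83.  46.] c [556.6 254.6] sz [62.4 42.2] ang 84.9 local [-0.039 -0.005]
px [155 211  28  20 465] z10/50/95 [0.0735 0.0763 0.0794] rgb [172. 176. 176.] c [554.8 176.4] sz [61.8 40.3] ang 84.5 local [-0.032 -0.081]
pan roof 3378 [ 492.3 -444.4] [139.9 185.1] 56.0 z [0.0617 0.0651 0.0682]
```

```bash
python3 -m jog '[[[1,0.9,0.04,0,0],[1,0.9,0.04,0,0],[1,0.9,0.04,0,0],[1,0.9,0.04,0,0],[1,0.9,0.04,0,0],[1,0.9,0.04,0,0],[1,0.9,0.04,0,0],[1,0.84,0.04,0,0],[1,0,0,0.9,0],[1,0,0,0.9,0]]]'; python3 -m jog '[[[1,0,0,0.9,0],[1,0,0,0.9,0],[1,0,0,0,0]]]'; python3 -c "
from h import *
to([.606,.219,.083],-8)"
```

```text
time: 48.48
position: [0.6065, 0.2174, 0.1745]
tool_rot: [2.369, 2.062, -0.0]
ft_force: [-0.1, -0.1, -0.5]
grip_width: 1.003
time: 48.85
position: [0.6039, 0.2164, 0.1007]
tool_rot: [-2.37, -2.06, 0.01]
ft_force: [-0.0, -0.3, 1.1]
grip_width: 1.001
t48.85 at [0.604 0.216 0.101] yaw -8.0 tilt 0.4 turn -0.0 shift [0.07 0.04 0.44] grip 1.001 F [-0.  -0.3  1.1] j7 -0.23
```

```bash
python3 -m jog '[[[1,0.05,0,0.25,0],[1,0,0,0.25,0],[0,0,0,0,0],[0,0,0,0,0],[0,0,0,0,0],[0,0,0,0,0],[0,0,0,0,0]]]' 30; python3 -c "
from h import *
to([.606,.219,.083],-8)"
```

```text
time: 49.72
position: [0.6067, 0.2198, 0.084]
tool_rot: [-2.371, -2.061, -0.001]
ft_force: [-0.4, 0.5, -0.8]
grip_width: 0.515
t49.73 at [0.607 0.22  0.084] yaw -8.0 tilt 0.0 turn -0.0 shift [-0.02 -0.01  0.02] grip 0.515 F [-0.4  0.5 -0.8] j7 -0.22
```

```bash
python3 -m jog '[[[1,0,0,0,0],[1,0,0,0,0],[1,0,0,0,0],[1,0,0,0,0],[1,0,0,-0.9,0],[1,-0.9,0,-0.9,0],[1,-0.9,0,-0.9,0],[1,-0.9,0,-0.9,0],[1,-0.9,0,0,0],[1,-0.9,0,0,0]]]' 30; python3 look.py c11.png
```

```text
time: 50.98
position: [0.5816, 0.0403, 0.2285]
tool_rot: [2.371, 2.061, 0.002]
ft_force: [-0.6, -1.1, -0.3]
grip_width: 0.998
pan roof 3420 [ 492.7 -444.6] [141.5 184.9] 55.7 z [0.0618 0.0651 0.0681]
```

View pics/c11.png

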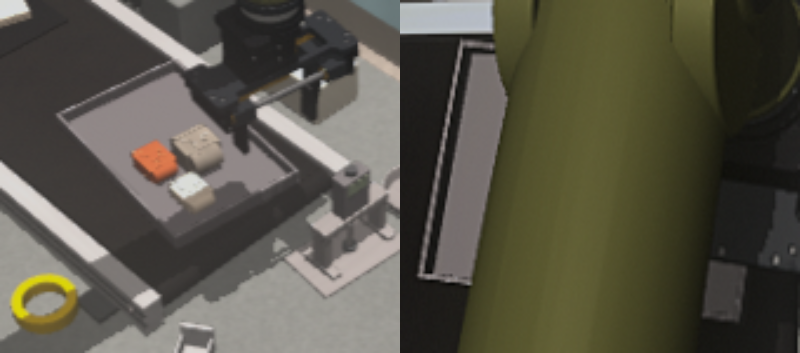

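```bash
python3 -c "
from h import *
to([.6065,.215,.12],-8)"
```

```text
t51.08 at [0.581 0.036 0.229] yaw -8.5 tilt 0.1 turn -0.09 shift [4.53 0.   2.71] grip 1.001 F [-0.6  0.1  0.3] j7 -0.07
```

```bash
python3 -m jog '[[[0.75,0.9,0,0,-0.09],[0.75,0.9,0,0,0],[0.75,0.9,0,0,0],[0.75,0.9,0,0,0],[0.75,0.9,0,0,0],[0.75,0,0,0.9,0],[0.75,0,0,0.9,0],[0.75,0,0,0.9,0],[0.75,0,0,0,0]]]' 30; python3 -c "
from h import *
to([.6065,.215,.07],-8)"; python3 -m jog '[[[0.75,0,0,0.4,0],[0.75,0,0,0.4,0],[0.75,0,0,0.4,0],[0.75,0,0,0,0]]]'; python3 -c "
from h import *
to([.6065,.215,.068],-8)"
```

```text
time: 52.2
position: [0.603, 0.2203, 0.1168]
tool_rot: [-2.361, -2.07, 0.009]
ft_force: [1.2, 0.1, 0.8]
grip_width: 0.75
t52.20 at [0.603 0.22  0.117] yaw -7.5 tilt 0.3 turn 0.1 shift [-0.12  0.11  1.17] grip 0.75 F [1.2 0.1 0.8] j7 -0.23
time: 52.7
position: [0.6044, 0.2197, 0.0702]
tool_rot: [-2.363, -2.07, 0.004]
ft_force: [0.6, 0.4, -0.4]
grip_width: 0.748
t52.70 at [0.604 0.22  0.07 ] yaw -7.6 tilt 0.2 turn 0.09 shift [-0.11  0.07  0.05] grip 0.748 F [ 0.6  0.4 -0.4] j7 -0.21
```

```bash
for i in 1 2 3; do python3 -m jog '[[[0,0,0,0,0],[0,0,0,0,0]]]' 30 | tr '\n' ' '; echo; done
```

```text
time: 52.95 position: [0.606, 0.22, 0.0725] tool_rot: [2.363, 2.07, 0.002] ft_force: [0.8, -0.4, 0.7] grip_width: 0.6 
time: 53.2 position: [0.6056, 0.22, 0.0721] tool_rot: [2.363, 2.07, 0.001] ft_force: [0.3, 0.3, -0.7] grip_width: 0.381 
time: 53.45 position: [0.6055, 0.2199, 0.0718] tool_rot: [-2.363, -2.07, -0.0] ft_force: [-0.0, 0.4, 1.0] grip_width: 0.148
```

```bash
python3 -m jog '[[[0,0,0,-0.9,0],[0,-0.9,0,-0.9,0],[0,-0.9,0,-0.9,0],[0,-0.9,0,-0.9,0],[0,-0.9,0,0,0],[0,0,0,0,0],[0,0,0,0,0]]]' 10 >/dev/null
python3 - <<'E'
from h import *
t,R,s=pose(); to([.6,.2,.2])
for n in('side','top'):
    im,d=snap(n); P=cloud(n,d); q=(P-t)@R
    k=(abs(q[:,:,0])<.03)&(abs(q[:,:,1])<.05)&(q[:,:,2]>-.09)&(q[:,:,2]<.03)
    x=q[k]; print(n,k.sum())
    if k.sum()>10:
        print(' z pct',np.round(np.percentile(x[:,2],[50,90,95,98,100]),3),' low pts mean',np.round(x[x[:,2]>np.percentile(x[:,2],92)].mean(0),3)); 
        print('tool x range',np.round(np.percentile(x[x[:,2]>-.045][:,0],[5,50,95]),3),'y',np.round(np.percentile(x[x[:,2]>-.045][:,1],[5,50,95]),3))
    if n=='side':
        u=proj('side',t)[0]; print('TCP px',u); c=im[int(u[1])-50:int(u[1])+30,int(u[0])-50:int(u[0])+50].copy(); cv2.circle(c,(50,50),1,(255,0,0),-1); cv2.imwrite('pics/c12.png',cv2.resize(c,(600,480),interpolation=cv2.INTER_NEAREST)[:,:,::-1])
E
```

```text
t54.33 at [0.586 0.078 0.215] yaw -7.5 tilt 0.1 turn 0 shift [ 3.06 -0.06  0.39] grip 0.003 F [-0.5  1.   0.4] j7 -0.1
side 121
 z pct [-0.051 -0.031 -0.028 -0.026 -0.024]  low pts mean [-0.004 -0.005 -0.027]
tool x range [-0.012 -0.008  0.01 ] y [-0.011 -0.007  0.005]
TCP px [238.06924605 146.5867798 ]
top 4
```

View pics/c12.png

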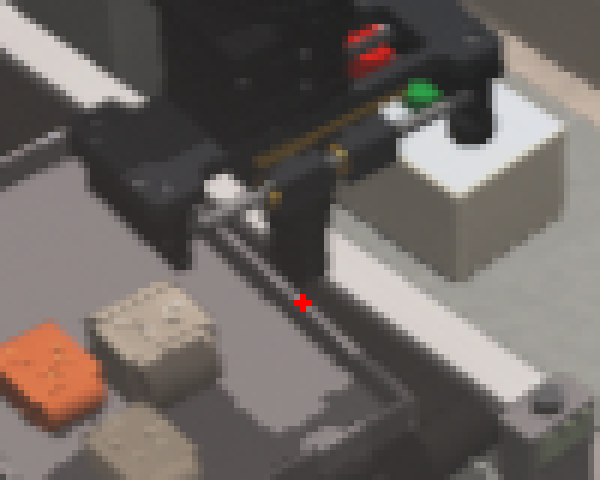

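```bash
python3 -m jog '[[[0.75,0.8,0,0,0.1],[0.75,0.8,0,0,0],[0.75,0.8,0,0,0],[0.75,0.8,0,0,0],[0.75,0.25,0.05,0,0],[0.75,0,0,0.9,0],[0.75,0,0,0.9,0],[0.75,0,0,0.9,0],[0.75,0,0,0,0],[0.75,0,0,0,0]]]' 30; python3 -c "
from h import *
to([.6067,.216,.054],-8)"
```

```text
time: 55.68
position: [0.6087, 0.213, 0.1093]
tool_rot: [2.372, 2.058, 0.002]
ft_force: [-1.1, -0.4, 1.3]
grip_width: 0.746
t55.67 at [0.609 0.213 0.109] yaw -8.1 tilt 0.1 turn -0.02 shift [ 0.07 -0.06  1.38] grip 0.746 F [-1.1 -0.4  1.3] j7 -0.22
```

```bash
python3 -m jog '[[[0.75,0.08,-0.06,0.4,0],[0.75,0,0,0.4,0],[0.75,0,0,0.3,0],[0.75,0,0,0,0]]]' 30; python3 -m jog '[[[0.75,0,0,0.2,0],[0.75,0,0,0.1,0],[0.75,0,0,0,0]]]'; for i in 1 2 3; do python3 -m jog '[[[0,0,0,0,0],[0,0,0,0,0]]]' 30 | tr '\n' ' '; echo; done
```

```text
time: 56.18
position: [0.6046, 0.2167, 0.0623]
tool_rot: [-2.372, -2.059, 0.004]
ft_force: [0.1, -0.7, 0.1]
grip_width: 0.749
time: 56.55
position: [0.6065, 0.2162, 0.0524]
tool_rot: [2.372, 2.058, 0.001]
ft_force: [0.8, -2.8, 3.0]
grip_width: 0.749
time: 56.8 position: [0.6054, 0.2172, 0.052] tool_rot: [-2.372, -2.06, 0.0] ft_force: [-1.6, -2.0, 6.0] grip_width: 0.617 
time: 57.05 position: [0.6054, 0.2171, 0.052] tool_rot: [-2.372, -2.06, 0.0] ft_force: [-2.0, -1.9, 5.2] grip_width: 0.619 
time: 57.3 position: [0.6054, 0.2172, 0.052] tool_rot: [-2.372, -2.06, 0.0] ft_force: [-2.0, -0.9, 5.3] grip_width: 0.615
```

```bash
python3 -m jog '[[[0,0,0,-0.4,0],[0,0,0,-0.4,0],[0,0.55,0,0,0],[0,0.55,0,0,0],[0,0.55,0,0,0],[0,0.55,0,0,0],[0,0.55,0,0,0],[0,0,0,0.4,0],[0,0,0,0.33,0],[0,0,0,0,0]]]' 30;  python3 -c "
from h import *
to([.6067,.33,.053],-8)"
```

```text
time: 58.55
position: [0.6206, 0.324, 0.0532]
tool_rot: [2.374, 2.057, -0.004]
ft_force: [0.3, -0.2, -1.9]
grip_width: 0.618
t58.55 at [0.621 0.324 0.053] yaw -8.2 tilt 0.1 turn -0.04 shift [ 0.1  -0.36  0.  ] grip 0.618 F [ 0.3 -0.2 -1.9] j7 -0.33
```

```bash
python3 -m jog '[[[0,0,0,0.08,0],[0.75,0,0,0,0],[0.75,0,0,0,0],[0.75,0,0,0,0],[0.75,0,0,-0.8,0],[0.75,0,0,-0.8,0],[0.75,0,0,-0.8,0],[0.75,0,0,-0.8,0],[0.75,0,0,-0.8,0],[0.75,-0.9,0,-0.3,0]]]' 30; python3 -m jog '[[[0.75,-0.95,0,0,0],[0.75,-0.95,0,0,0],[0.75,-0.95,0,0,0],[0.75,-0.95,0,0,0],[0.75,-0.95,0,0,0],[0.75,-0.95,0,0,0],[0.75,-0.95,0,0,0],[0.75,-0.95,0,0,0],[0.75,-0.95,0,0,0],[0.75,-0.95,0,0,0]]]' 30; python3 look.py x2.png;  python3 -c "
from h import *
to([.668,-.005,.25],85)"
```

```text
time: 59.8
position: [0.6163, 0.2941, 0.2252]
tool_rot: [2.366, 2.067, 0.006]
ft_force: [0.4, -0.4, 0.5]
grip_width: 0.749
time: 61.05
position: [0.5625, -0.0871, 0.2236]
tool_rot: [-2.372, -2.06, -0.002]
ft_force: [0.2, 0.6, 0.4]
grip_width: 0.746
px [ 84 177  34  28 731] z10/50/95 [0.0815 0.0922 0.096 ] rgb [127. 115. 101.] c [622.4 335.1] sz [65.9 55.2] ang 82.1 local [0.016 0.08 ]
px [121 211  29  20 524] z10/50/95 [0.0741 0.0791 0.0822] rgb [167.  82.  47.] c [555.5 253.3] sz [42.3 63.7] ang 4.0 local [-0.04  -0.006]
px [155 212  29  19 482] z10/50/95 [0.0729 0.0761 0.0794] rgb [171. 174. 173.] c [554.4 175.6] sz [62.7 39.8] ang 86.8 local [-0.032 -0.083]
pan roof 3393 [ 492.6 -444.7] [139.8 185.3] 55.9 z [0.0617 0.0651 0.0681]
t61.15 at [ 0.561 -0.092  0.224] yaw -8.5 tilt 0.1 turn -18.71 shift [-2.47  2.4  -0.65] grip 0.751 F [ 0.8 -0.9  0.4] j7 0.14
```

```bash
python3 -m jog '[[[0.7,0,0,-0.3,-1],[0.7,0,0,-0.3,-1],[0.7,0,0,0,-1],[0.7,0,0,0,-1],[0.7,0,0,0,-1],[0.7,0,0,0,-1],[0.7,0,0,0,-1],[0.7,0,0,0,-1],[0.7,0,0,0,-1],[0.7,0,0,0,-1]]]' 30;  python3 -m jog '[[[0.7,0,0,0,-1],[0.7,0,0,0,-1],[0.7,0,0,0,-1],[0.7,0,0,0,-1],[0.7,0,0,0,-1],[0.7,0,0,0,-1],[0.7,0,0,0,-1],[0.7,0,0,0,-1],[0.7,0,0,0,-0.7],[0.7,0,0,0,0]]]'; python3 -c "
from h import *
to([.668,-.005,.2],85)"
```

```text
time: 62.4
position: [0.5629, -0.0851, 0.2475]
tool_rot: [1.274, 2.872, 0.001]
ft_force: [0.2, -0.1, 0.2]
grip_width: 0.696
time: 63.65
position: [0.5629, -0.0853, 0.2475]
tool_rot: [0.125, 3.139, 0.001]
ft_force: [0.2, -1.5, -0.4]
grip_width: 0.698
t63.65 at [ 0.563 -0.085  0.247] yaw 85.4 tilt 0.0 turn 0.09 shift [-2.44  2.23  1.19] grip 0.698 F [ 0.2 -1.5 -0.4] j7 1.71
```

```bash
python3 -m jog '[[[0.7,-0.8,0.74,0,0.09],[0.7,-0.8,0.74,0,0],[0.7,-0.84,0.75,0,0],[0.7,0,0,0.9,0],[0.7,0,0,0.9,0],[0.7,0,0,0.9,0],[0.7,0,0,0.8,0],[0.7,0,0,0,0]]]' 30; python3 -c "
from h import *
to([.668,-.005,.071],85)
im,d=snap('side'); cv2.imwrite('pics/c13.png',cv2.resize(im[100:240,190:350],(640,560))[:,:,::-1])"
```

```text
time: 64.65
position: [0.6655, -0.0044, 0.1046]
tool_rot: [-0.138, -3.133, 0.001]
ft_force: [0.1, 0.2, 0.4]
grip_width: 0.699
t64.65 at [ 0.665 -0.004  0.105] yaw 85.0 tilt 0.3 turn -0.01 shift [-0.07 -0.01  0.84] grip 0.699 F [0.1 0.2 0.4] j7 1.71
```

View pics/c13.png

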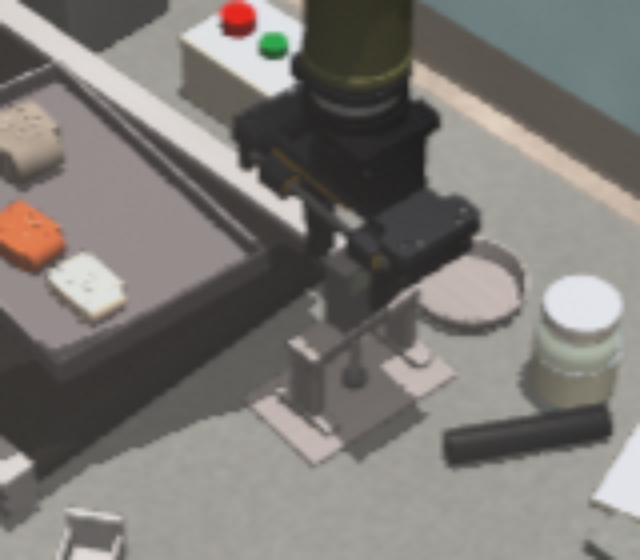

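```bash
python3 -m jog '[[[0.7,-0.05,0,0.3,0],[0.7,0,0,0.3,0],[0.7,0,0,0.25,0],[0.7,0,0,0,0]]]' 40; for i in 1 2 3 4; do python3 -m jog '[[[0,0,0,0,0],[0,0,0,0,0]]]' 40 | tr '\n' ' '; echo; done
```

```text
time: 65.2
position: [0.6688, -0.0054, 0.0723]
tool_rot: [-0.137, -3.137, 0.0]
ft_force: [0.0, 0.5, -0.3]
grip_width: 0.701
time: 65.45 position: [0.6699, -0.0056, 0.0739] tool_rot: [0.137, 3.138, 0.0] ft_force: [0.8, 0.1, 0.5] grip_width: 0.55 
time: 65.7 position: [0.6698, -0.0049, 0.0737] tool_rot: [0.137, 3.138, 0.002] ft_force: [0.0, 1.2, 1.7] grip_width: 0.332 
time: 65.95 position: [0.6697, -0.0047, 0.0734] tool_rot: [0.136, 3.138, 0.001] ft_force: [0.1, 2.1, 0.2] grip_width: 0.272 
time: 66.2 position: [0.6696, -0.0048, 0.0734] tool_rot: [0.136, 3.139, 0.001] ft_force: [-0.8, 2.9, 0.6] grip_width: 0.28
```

```bash
python3 -m jog '[[[0,0,0,-0.5,0],[0,0,0,-0.7,0],[0,0,0,-0.8,0],[0,0,0,-0.8,0],[0,0,0,-0.6,0.6],[0,0,0,0,0]]]' 40; python3 -c "
from h import *
to([.6235,.337,.205],82)"
```

```text
time: 66.95
position: [0.6705, -0.0072, 0.2119]
tool_rot: [0.221, 3.13, -0.001]
ft_force: [-0.9, 0.4, -5.0]
grip_width: 0.274
t66.95 at [ 0.671 -0.007  0.212] yaw 81.9 tilt 0.2 turn -0.01 shift [2.36 8.36 0.16] grip 0.274 F [-0.9  0.4 -5. ] j7 1.63
```

```bash
python3 -m jog '[[[0,0.25,0.9,0,0],[0,0.26,0.93,0,0],[0,0.26,0.93,0,0],[0,0.26,0.93,0,0],[0,0.26,0.93,0,0],[0,0.26,0.93,0,0],[0,0.26,0.93,0,0],[0,0.26,0.93,0,0],[0,0.26,0.93,0,0],[0,0,0,0,0]]]'; python3 -m jog '[[[0,0,0,0,0],[0,0,0,0,0]]]'
python3 - <<'E'
from h import *
to([.6235,.337,.1254],82)
# kerb seen from side camera: top points
im,d=snap('side'); P=cloud('side',d); z=P[:,:,2]; X,Y=P[:,:,0],P[:,:,1]
k=(z>.088)&(z<.099)&(X>.56)&(X<.68)&(Y>.28)&(Y<.4); q=P[k]; print(k.sum(),q.mean(0).round(4),np.percentile(q[:,:2],[3,97],axis=0).round(3))
E
```

```text
time: 68.2
position: [0.6208, 0.3433, 0.2065]
tool_rot: [-0.206, -3.131, -0.0]
ft_force: [-0.1, -0.3, -4.3]
grip_width: 0.274
time: 68.45
position: [0.6242, 0.3355, 0.2089]
tool_rot: [-0.223, -3.133, 0.002]
ft_force: [0.2, -0.7, -4.7]
grip_width: 0.272
t68.45 at [0.624 0.336 0.209] yaw 81.8 tilt 0.1 turn -0.03 shift [0.02 0.04 2.09] grip 0.272 F [ 0.2 -0.7 -4.7] j7 1.11
189 [0.6185 0.3304 0.0929] [[0.593 0.303]
 [0.647 0.359]]
```

```bash
python3 -m jog '[[[0,0.02,0.04,0.4,0],[0,0,0,0.5,0],[0,0,0,0.5,0],[0,0,0,0.3,0],[0,0,0,0.2,0],[0,0,0,0.1,0],[0,0,0,0,0]]]'; python3 -m jog '[[[0,0,0,0.06,0],[0,0,0,0,0]]]'; python3 -c "
from h import *
to([.6235,.337,.1254],82)"
```

```text
time: 69.38
position: [0.6233, 0.3396, 0.1296]
tool_rot: [0.219, 3.134, 0.0]
ft_force: [-0.2, -1.4, -3.0]
grip_width: 0.271
time: 69.62
position: [0.6237, 0.3397, 0.1274]
tool_rot: [0.219, 3.133, 0.001]
ft_force: [0.1, -0.5, -2.7]
grip_width: 0.276
t69.62 at [0.624 0.34  0.127] yaw 82.0 tilt 0.1 turn -0.0 shift [-0.01 -0.07  0.05] grip 0.276 F [ 0.1 -0.5 -2.7] j7 1.13
```

```bash
python3 -m jog '[[[0,0,0,0.04,0],[0,0,0,0.03,0],[0,0,0,0,0]]]'; python3 -m jog '[[[0.34,0,0,0,0],[0.4,0,0,0,0],[0.5,0,0,0,0],[0.5,0,0,0,0],[0.5,0,0,0,0],[0.5,0,0,0,0],[0.5,0,0,0,0]]]' 10;  python3 - <<'E'
from h import *
to([.6235,.337,.1254],82)
im,d=snap('side'); P=cloud('side',d); z=P[:,:,2]; X,Y=P[:,:,0],P[:,:,1]
k=(z>.1)&(z<.15)&(X>.52)&(X<.72)&(Y>.26)&(Y<.42); q=P[k]; print('crossbar-ish',k.sum(),np.percentile(q,[3,50,97],axis=0).round(3), 'z hist',np.histogram(q[:,2],bins=np.arange(.1,.155,.005)))
E
```

```text
time: 70.0
position: [0.6237, 0.3398, 0.1254]
tool_rot: [0.219, 3.133, 0.002]
ft_force: [-1.0, -0.3, 3.6]
grip_width: 0.274
time: 70.88
position: [0.6232, 0.3396, 0.1242]
tool_rot: [0.219, 3.134, 0.0]
ft_force: [0.6, -0.3, 0.2]
grip_width: 0.496
t70.88 at [0.623 0.34  0.124] yaw 82.0 tilt 0.0 turn -0.0 shift [-0.02 -0.06 -0.03] grip 0.496 F [ 0.6 -0.3  0.2] j7 1.14
crossbar-ish 317 [[0.569 0.318 0.101]
 [0.608 0.332 0.13 ]
 [0.68  0.356 0.146]] z hist (array([28, 15, 13, 19, 31, 56, 98, 37,  7, 13]), array([0.1  , 0.105, 0.11 , 0.115, 0.12 , 0.125, 0.13 , 0.135, 0.14 ,
       0.145, 0.15 ]))
```

```bash
python3 -m jog '[[[0.5,0,0,0,0],[0.5,0,0,0,0],[0,0,0,0,0],[0,0,0,0,0],[0,0,0,0,0],[0,0,0,0,0],[0,0,0,0,0],[0,0,0,0,0]]]' 40;  python3 -m jog '[[[0,0,0,-0.4,0],[0,0,0,-0.6,0],[0,0,0,-0.7,0],[0,0,0,-0.5,-0.6],[0,0,0,0,0]]]' 40; python3 -c "
from h import *
to([.6685,-.0048,.21],85)"
```

```text
time: 71.92
position: [0.6232, 0.3396, 0.1242]
tool_rot: [0.219, 3.134, 0.0]
ft_force: [0.6, 0.5, -0.6]
grip_width: 0.278
time: 72.55
position: [0.624, 0.3395, 0.2143]
tool_rot: [0.138, 3.136, 0.002]
ft_force: [0.4, -0.7, -5.4]
grip_width: 0.276
t72.55 at [0.624 0.34  0.214] yaw 84.9 tilt 0.2 turn -0.01 shift [-1.86 -8.48  0.1 ] grip 0.276 F [ 0.4 -0.7 -5.4] j7 1.16
```

```bash
python3 -m jog '[[[0,-0.2,-0.9,0,0],[0,-0.21,-0.95,0,0],[0,-0.21,-0.95,0,0],[0,-0.21,-0.95,0,0],[0,-0.21,-0.95,0,0],[0,-0.21,-0.95,0,0],[0,-0.21,-0.95,0,0],[0,-0.21,-0.95,0,0],[0,-0.2,-0.93,0,0],[0,0,0,0,0]]]' 40;  python3 -m jog '[[[0,0,0,0,0],[0,0,0,0.8,0],[0,0,0,0.8,0],[0,0,0,0.8,0],[0,0,0,0.6,0],[0,0,0,0.3,0],[0,0,0,0,0],[0,0,0,0,0]]]' 40; python3 -c "
from h import *
to([.6685,-.0048,.0722],85)"
```

```text
time: 73.8
position: [0.6668, -0.0113, 0.2112]
tool_rot: [-0.152, -3.136, 0.006]
ft_force: [0.2, 0.4, -4.9]
grip_width: 0.27
time: 74.8
position: [0.669, -0.0046, 0.0814]
tool_rot: [0.136, 3.137, 0.0]
ft_force: [0.4, 0.4, -3.9]
grip_width: 0.273
t74.80 at [ 0.669 -0.005  0.081] yaw 85.0 tilt 0.1 turn 0.0 shift [ 0.01 -0.01  0.23] grip 0.273 F [ 0.4  0.4 -3.9] j7 1.73
```

```bash
python3 -m jog '[[[0,0,0,0.12,0],[0,0,0,0.09,0],[0,0,0,0.03,0],[0,0,0,0,0]]]' 40; python3 -m jog '[[[0.34,0,0,0,0],[0.45,0,0,0,0],[0.6,0,0,0,0],[0.7,0,0,0,0],[0.7,0,0,0,0],[0.7,0,0,-0.4,0],[0.7,0,0,-0.7,0],[0.7,0,0,-0.9,0],[0.7,0,0,-0.9,0],[0.7,0,0,-0.9,0]]]' 10; python3 -c "
from h import *
to([.5,-.2,.26])"
```

```text
time: 75.3
position: [0.6685, -0.0049, 0.0721]
tool_rot: [0.137, 3.137, 0.001]
ft_force: [-3.0, 0.6, 5.9]
grip_width: 0.273
time: 76.55
position: [0.6682, -0.0052, 0.2252]
tool_rot: [0.138, 3.137, 0.0]
ft_force: [0.1, -0.0, 0.5]
grip_width: 0.699
t76.55 at [ 0.668 -0.005  0.225] yaw 85.0 tilt 0.1 turn 0 shift [ 3.76 -5.22 -0.88] grip 0.699 F [ 0.1 -0.   0.5] j7 1.67
```

Gauge released on its plate. I'll back the arm off and check everything.

```bash
python3 -m jog '[[[0.7,0.6,-0.85,-0.2,0],[0.7,0.6,-0.85,0,0],[0.7,0.6,-0.85,0,0],[0.7,0.6,-0.85,0,0],[0.7,0.6,-0.85,0,0],[0.7,0.6,-0.85,0,0],[0.7,0,0,0,0],[0.7,0,0,0,0]]]'; python3 look.py x3.png
python3 - <<'E'
from h import *
D=np.load('cur.npz'); A=np.load('top0.npz')
for nm,D in(('now',D),('start',A)):
    im=D['im']; P=cloud('top',D['d']); z=P[:,:,2]; X,Y=P[:,:,0],P[:,:,1]; s=im.astype(int).sum(2); b=(X>.57)&(X<.77)&(Y<.065)&(Y>-.08)
    for n2,k in(('head',b&(z>.13)&(z<.155)),('bar',b&(z>.07)&(z<.09)),('plate',b&(z<.014)&(s>400))):
        q=P[k]; r=cv2.minAreaRect((q[:,:2]*1000).astype(np.float32)); print(nm,n2,k.sum(),np.round(r[0],1),np.round(r[1],1),round(r[2],1),'med',np.nanmedian(q,0).round(4))
# bystander change: image difference around each
d=np.abs(np.load('cur.npz')['im'].astype(int)-A['im']).sum(2)
for n,(u,v,w) in dict(jar=(303,119,18),dish=(249,121,20),torch=(310,157,18),white=(346,140,16),brush=(390,166,35),brkt=(246,289,14),tape=(160,325,20)).items(): print(n,(d[v-w:v+w,u-w:u+w]>90).mean().round(3))
to([.5,-.2,.26])
E
```

```text
time: 77.55
position: [0.5073, -0.1952, 0.2314]
tool_rot: [0.137, 3.137, 0.002]
ft_force: [0.8, -0.2, -0.3]
grip_width: 0.704
px [ 84 177  34  28 739] z10/50/95 [0.0809 0.0923 0.0958] rgb [132. 120. 106.] c [622.3 334.3] sz [68.3 54.8] ang 82.2 local [0.016 0.08 ]
px [121 211  29  20 526] z10/50/95 [0.0738 0.079  0.0823] rgb [175.  87.  49.] c [555.4 252.9] sz [42.2 64.4] ang 3.9 local [-0.04  -0.006]
px [155 212  29  19 482] z10/50/95 [0.073  0.0761 0.0794] rgb [179. 182. 181.] c [554.6 175.6] sz [63.8 40.3] ang 85.9 local [-0.032 -0.083]
pan roof 2883 [ 490.5 -446.7] [134.2 185.6] 56.6 z [0.0621 0.0652 0.0682]
now head 267 [672.4  -4.2] [25.8 46.6] 85.6 med [ 0.669  -0.0057  0.1454]
now bar 366 [672.2  -4.3] [ 28.2 116. ] 85.2 med [ 0.6445 -0.0068  0.0814]
now plate 1363 [669.1   3.9] [125.5 197.7] 87.8 med [ 0.6556 -0.017   0.0054]
start head 269 [ 6.731e+02 -5.000e-01] [25.8 46.8] 87.9 med [ 0.6701 -0.0017  0.1453]
start bar 352 [673.2  -0.9] [ 28.4 117.2] 89.0 med [ 0.6446 -0.003   0.0813]
start plate 1222 [676.7  -2.8] [ 88.4 164.4] 84.8 med [ 0.6559 -0.0193  0.0056]
jar 0.018
dish 0.0
torch 0.192
white 0.213
brush 0.713
brkt 0.17
tape 0.0
t77.65 at [ 0.508 -0.194  0.231] yaw 85.1 tilt 0.0 turn 0 shift [ 0.18 -0.16 -0.73] grip 0.701 F [-0.6  0.4 -0.5] j7 1.88
```

Run:
```python
from h import *
for n in('side','top'):
    A=np.load(n+'0.npz'); im,d=snap(n); Pa,Pb=cloud(n,A['d']),cloud(n,d)
    for nm,(x,y,w) in dict(jar=(.80,-.128,.045),dish=(.812,.004,.05),torch=(.716,-.145,.05),white=(.755,-.22,.04),brush=(.69,-.31,.06),brkt=(.404,.006,.03),tape=(.321,.205,.045)).items():
        k=(abs(Pa[:,:,0]-x)<w)&(abs(Pa[:,:,1]-y)<w)&(Pa[:,:,2]>.006)&(Pa[:,:,2]<.12)
        dz=np.abs(Pa[:,:,2]-Pb[:,:,2])[k]; print(n,nm,k.sum(),'same %.2f'%np.mean(dz<.006),'higher(occluded) %.2f'%np.mean((Pb-Pa)[k][:,2]>.08))
s=get_state(); print(s['time'],np.round(s['qd'],3),s['ft_force'])
```

```text
side jar 673 same 0.79 higher(occluded) 0.10
side dish 214 same 0.24 higher(occluded) 0.72
side torch 583 same 0.59 higher(occluded) 0.13
side white 395 same 0.86 higher(occluded) 0.00
side brush 509 same 0.88 higher(occluded) 0.00
side brkt 245 same 0.91 higher(occluded) 0.00
side tape 432 same 0.84 higher(occluded) 0.00
top jar 998 same 0.98 higher(occluded) 0.00
top dish 376 same 0.93 higher(occluded) 0.00
top torch 791 same 0.70 higher(occluded) 0.00
top white 739 same 0.72 higher(occluded) 0.21
top brush 834 same 0.00 higher(occluded) 0.99
top brkt 260 same 0.97 higher(occluded) 0.00
top tape 724 same 0.98 higher(occluded) 0.00
77.75 [ 0.002  0.002  0.003  0.002  0.005 -0.001  0.002] [-0.0251375   0.1360012   0.54643485]
```

```bash
python3 -c "
from h import *
print(job.close_job())"
```

```text
the job is handed in; nothing more can be done
None
```

The job is handed in at about 78 s on the robot's clock. My last checks agree with the required end state, but I had no direct gauge reading and no verdict came back.

**What I did**
- **Emptying the pan:** I let the pan swing mouth-down to about 50° in a loosened grip by bracing its lip on the tray floor. Kerb, brick and stone slid out. The wrist then felt only about 3 N, the weight of the empty pan.
- **Shaking:** I made five brisk strokes over the tray, each followed by a pause.
- **Setting the pan down:** I stood it on the mat, then regripped it and moved it about 53 mm, because it had slid along its handle in the grasp.
- **Gauging:** The kerb lay too close to the brick for the gauge's feet, so I first moved it to clear floor in the tray. I stood the gauge astride it, let go for about a second, and put the gauge back on its plate.

**Last checks**

| Item | Result |
|---|---|
| Pieces | kerb, brick and stone tops about 34, 21 and 18 mm above the tray floor (36, 22 and 19 expected), so all flat and apart |
| Pan | level, within about 5 mm of the mat centre |
| Gauge | within about 7 mm of the plate centre, square, same height as at the start, gripper clear of it |

**What failed or was uncertain**
- **Missed grasps:** Three grasps on the pan handle and two on the kerb closed on nothing. The real fingertips sit about 24 mm above the reported tool point; I corrected for that afterwards. The pan ended up about 9 cm from its place around the first missed grasp; I could not tell whether my grip or a knock moved it.
- **Gauge reading:** I judged it from the crossbar height and from the load easing about 2 N before the feet touched the floor.
- **Torch:** Only 70% of its depth points matched the start in the top view, and 59% in the side view. I saw no sign that it moved. The other bystanders matched in at least one view, with the arm hiding some of them in the other.

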